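# Put up the folding recipe stand

## Task

Get the recipe stand ready for baking: first move the amber spice jar off the folded stand and stand it on the cork pad in the spice caddy, then swing the stand's back panel up and over until it snaps fully open. Then take the blue recipe board out of the rack and set it squarely in the middle of the stand, foot behind the lip, leaning back on the panel with its picture facing away from the panel. Do not knock the jar or the board over, and leave everything else where it is.

Things in the scene. Friction and masses are not known exactly. Their poses are not given: they have to be found in the camera images.
- stand: folding recipe stand, fixed to the counter. Origin: centre of its underside; +x to its rear, +y along its hinge, z up. Base board 160 mm wide (y), 10 mm thick, from x = -60 to +90 mm. Hinge line at x = 60 mm, 30 mm above the counter. A lip crosses the base at x = 12 to 20 mm, its top 22 mm above the counter; the recipe board's foot goes on the base between lip and hinge
- hinge (a point): middle of the panel's hinge line (along the stand's y). The light-wood panel is 150 mm wide, 8 mm thick, its mid-plane passes through the hinge line and its free edge is 120 mm from it. Folded it points to the stand's -x, flat, upper face 34 mm above the counter
- panel (a joint): hinge angle of the panel: 0 folded flat, grows as the free edge swings up and over to the rear, 1.9 fully open (leaning 19 degrees behind vertical). Over-centre: spring and weight press it shut below about 1.2 rad (at most 0.55 N m, 5 N at the grip) and snap it open beyond; it stays at either stop
- grip (a point): centre of the red grip on the panel's upper face (its rear when open): a disc of 30 mm diameter, 16 mm thick, flat faces to the stand's +y and -y, pinched along the hinge direction. 105 mm from the hinge line along the panel, 36 mm off the panel's mid-plane, at mid-width; it moves in an arc about the hinge
- jar_mid (a point): amber spice jar with a yellow lid, 52 mm diameter, 100 mm tall, 0.2 kg, standing on the folded panel at the start; the point is its centre, half-way up (50 mm above its foot), z up along the jar
- spot_top (a point): middle of the round cork pad (60 mm diameter) that marks the free place in the spice caddy; the point is on its upper face, 7 mm above the counter
- caddy: white open spice caddy fixed to the counter, 245 (x) x 85 (y) mm, walls 5 mm thick and 35 mm high, floor 5 mm above the counter; three places in a row along its x, 77 mm apart: two hold tins, one has the cork pad. Origin: centre of its underside
- rack: dark wood board rack fixed to the counter, 205 (x) x 150 (y) mm; three upright slots in a row along its x, 65 mm apart, each 16 mm wide between 4 mm walls whose tops are 57 mm above the counter; slot floors at 12 mm. Origin: centre of its underside; a board stands in each slot, faces to the rack's +x and -x, so it is pulled straight up
- recipe_mid (a point): the recipe board: rigid, blue edges, 12 mm thick (x), 140 mm wide (y), 190 mm tall (z), 0.22 kg, with an orange picture on its -x face. The point is its centre: top edge 95 mm above, foot 95 mm below. It starts upright in any one slot of the rack
- chop_wood: plain light-wood chopping board in the rack, same size as the recipe board (12 x 140 x 190 mm); origin centre of its lower edge. Leave alone
- chop_green: green plastic chopping board in the rack, same size (12 x 140 x 190 mm); origin centre of its lower edge. Leave alone
- tin_a: steel tin with grey lid, 54 mm diameter, 90 mm tall, in the spice caddy; origin centre of its underside. Leave alone
- tin_b: green tin with white lid, 54 mm diameter, 90 mm tall, in the spice caddy; origin centre of its underside. Leave alone
- bowl: loose steel mixing bowl, 140 mm diameter, 70 mm tall; origin centre of its underside. Leave alone
- oil: loose green oil bottle, 60 mm diameter, 190 mm tall; origin centre of its underside. Leave alone
- mug: loose blue mug, 76 mm diameter, 85 mm tall, its handle to its +y; origin centre of its underside. Leave alone
- timer: loose red kitchen timer, 70 mm diameter, 40 mm tall; origin centre of its underside. Leave alone

How it is judged (in metres and radians):
On the way, in this order (a step that is already met when the one before it is completed fails the run):
1. the jar stands on the cork pad in the caddy and is let go (horizontal distance between jar_mid and spot_top below 0.015 m and height (world z) of jar_mid below 0.064 m and angle between jar_mid's own z axis and vertical below 0.1 rad and contact force between the fingers and jar below 0.1 N), for 0.2 s.
2. the back panel has snapped fully open and is let go (value of joint panel above 1.8 rad and contact force between the fingers and panel below 0.1 N), for 0.2 s.
At the end, for the whole second after the job is handed in: jar upright within 15 mm of the cork pad's centre; panel open beyond 1.8 rad; recipe board at rest on the stand's base behind the lip, leaning back 0.2 to 0.65 rad on the panel, centred within 30 mm, square within 0.2 rad, picture away from the panel (horizontal distance between jar_mid and spot_top below 0.015 m and height (world z) of jar_mid below 0.064 m and angle between jar_mid's own z axis and vertical below 0.1 rad and x of recipe_mid in the frame of stand between 0.04 and 0.11 m and y of recipe_mid in the frame of stand between -0.03 and 0.03 m and z of recipe_mid in the frame of stand between 0.08 and 0.115 m and angle between recipe_mid's own z axis and vertical between 0.2 and 0.65 rad and angle between the y axis of recipe_mid and the y axis of stand, either way round below 0.2 rad and x of grip in the frame of recipe_mid above 0 m and value of joint panel above 1.8 rad and linear speed of each of recipe, jar below 0.02 m/s); the robot touches nothing.
It fails at once if the jar is tipped over (angle between jar_mid's own z axis and vertical above 0.8 rad).
It fails at once if the recipe board is knocked flat (angle between recipe_mid's own z axis and vertical above 1.1 rad).
It fails at once if a bystander is shoved by more than 30 mm or tipped over (distance of any of chop_wood, chop_green, tin_a, tin_b, bowl, oil, mug, timer from where it was at the start of the episode above 0.03 m or angle between any of chop_wood, chop_green, tin_a, tin_b, bowl, oil, mug, timer's own z axis and vertical above 0.5 rad).
It also fails if it takes over 72 s, if anything falls off the work surface, if the arm or the gripper's body presses on something with over 40 N, if the wrist force passes 120 N, or if a joint passes its speed limit or range.

## Robot

A 6-joint arm with a two-finger parallel gripper is mounted at the origin on the work surface. World frame = base frame: x ahead of the robot, y to its left, z up, the work surface at z = 0. Lengths are in m, angles in degrees, forces in N, time in s.
With the tool pointing down it reaches from about 0.35 to 0.875 m from the base axis. Payload 4.2 kg.
Tool frame: the origin (TCP) lies at the very end of the fingers, on their centre line; the grasp point (between the pads) lies 19 mm behind it; z points along the fingers, y is the direction in which the jaws open and shut (so a half turn about z gives the same grasp; the last joint's range is limited). The gripper opens to 87 mm and grips with 3 to 60 N. Pads are 19 mm wide; open, the fingers measure 117 mm over their backs; the gripper's body (75 mm by 190 mm) begins 51 mm behind the grasp point.
Start: joints at [-54.798, 22.042, 0.453, 0, -68.411, -14.817], TCP at [0.218, -0.586, 0.198] pointing down, gripper open.
Joint ranges: [-179.83, 179.83], [-69.29, 118.12], [-61.27, 80.66], [-181.25, 117.63], [-171.15, -9.14], [-177.46, 177.46]. Speed limits (degrees/s): [159.86, 159.86, 180, 180, 180, 180].

## Interface

Orientations are given as a 3x3 rotation matrix whose columns are the frame's x, y, z axes.
In Python, from station import r, imaging gives the robot as it stands. The module is installed in compiled form; this text tells all that it offers.
- The arm moves only by the tool move_arm, never from a script. Its argument "motion" is one flat list of numbers, 7 for each row, row after row: the shift along the tool's x, y, z in units of 40 mm (1.0 is 40 mm), then the turn, a rotation vector about the tool's x, y, z in units of 5 degrees (1.0 is 5 degrees), then the gripper's target within -1 to 1 (shut at 1, half-way at 0, fully open at -1). In form: [dx, dy, dz, wx, wy, wz, gripper, dx, dy, dz, wx, wy, wz, gripper, ...]. A call has 1 to 20 rows; each row is the pose to reach, as a shift and turn from the pose measured when the call began, along the tool's axes at that moment; what a row does not reach only later rows make up. A row lasts 1/12 s, in which the tool goes at most 41.7 mm and 7.16 degrees, less where a joint would pass 70% of its speed; a pose out of reach is approached as far as the arm can. A call with a gripper value outside its range is refused whole. The fingers move at their own pace and stop on an object; the grip force is fixed at half the most. Time passes only in rows, so rows that repeat a pose let the fingers close. It gives the time, the measured TCP pose, the force and the opening at its end, in the units of the state.
- r.sense(): the state, without advancing time (a new reading comes with each control period).
- imaging.capture(name): name is "side" or "top"; returns the picture (420x560x3 uint8, blue, green, red); there is no depth.
- imaging.camera_params(name): a dict with "intrinsics" (3x3 intrinsics, pixels), "k1" (the pictures are not rectified: a ray, as slopes to the right and down, at radius r is drawn at 1 + k1 r^2 times it, then the intrinsics apply), "world_from_camera" (4x4, takes a point from camera to world coordinates). Camera axes: x right, y down, z forward; pixel columns grow to the right and rows downward; lengths in m; the calibration is good to about 2 mm. A picture is of the moment at which its call begins. camera_params takes no time and is no camera call.
- r.finish_job(): hands the job in, once; it reports no verdict.
The state is a dict: "time_s": time; "joints": joint angles; "joint_velocities": joint speeds; "effort": joint torques, N m; "tcp_pos": TCP position; "ee_rot": TCP orientation; "wrist_force": force on the tool from outside, world axes, zero at the start; "moment": the same for the moment, N m; "gripper_width": opening from 0.0 (shut) to 1.0 (fully open).
Only numpy, scipy, OpenCV 4.12 (cv2) and the standard library are available. Lean on these libraries where they do the work, as an engineer would, in place of code of your own. Each camera call takes 0.05 s, during which the arm holds its last target.

## Working session

There is one attempt and no reset: what is moved stays moved. The work goes in short steps, Python scripts to look and compute and a tool call to move; the robot and the scene stay as the last step left them, time stands still between calls to the robot, and variables do not carry over. Pictures are saved under pics/ and viewed, and the job is handed in when it is done.

Besides the shell and the picture viewer there is one more tool, called after "Call:" as name(argument=value, ...) on one line, values as JSON. move_arm: Moves the arm, as the interface text tells. Its arguments: {"type":"object","properties":{"motion":{"type":"array","items":{"type":"number"}}},"required":["motion"]}

```bash
mkdir -p pics; cat > h.py <<'E'
import numpy as np, cv2
from station import r, imaging
E
python3 - <<'E'
from h import *
for n in ("side","top"):
    im=imaging.capture(n); cv2.imwrite(f"pics/{n}0.png",im)
    p=imaging.camera_params(n); print(n,p)
print(r.sense())
E
```

```text
side {'intrinsics': array([[510.87574499,   0.        , 284.53153901],
       [  0.        , 510.87574499, 205.92477084],
       [  0.        ,   0.        ,   1.        ]]), 'k1': -0.0675373389975004, 'world_from_camera': array([[-0.71474635, -0.4778636 ,  0.51067019, -0.11678187],
       [-0.69938271,  0.48708918, -0.52307547,  0.71021627],
       [ 0.0012168 , -0.73102018, -0.68235476,  0.99650232],
       [ 0.        ,  0.        ,  0.        ,  1.        ]])}
top {'intrinsics': array([[464.12814072,   0.        , 274.79375603],
       [  0.        , 464.12814072, 215.13882705],
       [  0.        ,   0.        ,   1.        ]]), 'k1': 0.008846591277935007, 'world_from_camera': array([[ 0.01829696, -0.98472463,  0.17315493,  0.33058603],
       [-0.99983059, -0.01767366,  0.00514085,  0.01329613],
       [-0.00200204, -0.17321965, -0.98488118,  1.30179497],
       [ 0.        ,  0.        ,  0.        ,  1.        ]])}
{'time_s': 0.1, 'joints': array([-5.47970042e+01,  2.20880725e+01,  3.88976405e-01, -2.60772923e-02,
       -6.84113681e+01, -1.48168008e+01]), 'joint_velocities': array([-0.07438746, -0.07276019,  0.25165487,  0.13496565, -0.00455337,
        0.01098535]), 'effort': array([-3.24540661e-04, -3.91690099e+01,  1.87933445e+01,  4.23186824e+00,
        1.34156473e-02, -6.80809990e-05]), 'tcp_pos': array([ 0.21753745, -0.58530342,  0.19665832]), 'ee_rot': array([[-9.37424379e-01, -3.48188091e-01, -7.65594052e-04],
       [-3.48188923e-01,  9.37422618e-01,  1.81930665e-03],
       [ 8.42242707e-05,  1.97203378e-03, -9.99998052e-01]]), 'wrist_force': array([0.40276238, 0.09525274, 0.40277406]), 'moment': array([0.0261498 , 0.01005998, 0.00301734]), 'gripper_width': 1.0012441420539733}
```

View pics/side0.png

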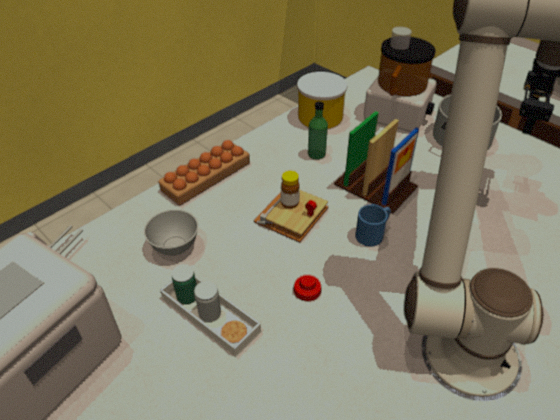

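View pics/top0.png

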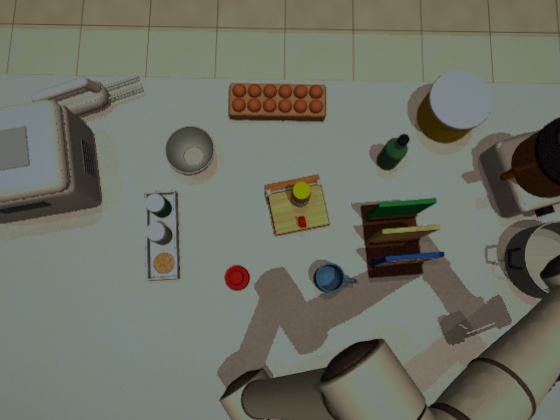

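```bash
cat > h.py <<'E'
import numpy as np, cv2
from station import r, imaging
def ray(n,uv):
    p=imaging.camera_params(n); K=p["intrinsics"]; T=p["world_from_camera"]
    uv=np.asarray(uv,float).reshape(-1,1,2)
    x=cv2.undistortPoints(uv,K,np.array([p["k1"],0,0,0,0.]))[:,0]
    d=np.c_[x,np.ones(len(x))]@T[:3,:3].T
    return T[:3,3],d
def onz(n,uv,z):
    o,d=ray(n,uv); return o+d*((z-o[2])/d[:,2])[:,None]
def tri(uvs,uvt):
    o1,d1=ray("side",uvs);o2,d2=ray("top",uvt)
    out=[]
    for a,b in zip(d1,d2):
        a=a/np.linalg.norm(a);b=b/np.linalg.norm(b)
        s=np.linalg.lstsq(np.c_[a,-b],o2-o1,rcond=None)[0]
        p,q=o1+a*s[0],o2+b*s[1]; out.append(np.r_[(p+q)/2,np.linalg.norm(p-q)])
    return np.array(out)
def proj(n,P):
    p=imaging.camera_params(n); T=np.linalg.inv(p["world_from_camera"])
    P=np.atleast_2d(P).astype(float)
    return cv2.projectPoints(P,cv2.Rodrigues(T[:3,:3])[0],T[:3,3],p["intrinsics"],np.array([p["k1"],0,0,0,0.]))[0][:,0]
def crop(im,u0,v0,w,h,s,name):
    cv2.imwrite(name,cv2.resize(im[v0:v0+h,u0:u0+w],None,fx=s,fy=s,interpolation=cv2.INTER_CUBIC))
E
python3 - <<'E'
from h import *
t=cv2.imread("pics/top0.png");s=cv2.imread("pics/side0.png")
crop(t,250,165,200,130,4,"pics/t1.png")
crop(t,130,180,130,130,4,"pics/t2.png")
crop(s,240,100,190,150,4,"pics/s1.png")
E
```

```text
(no output)
```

View pics/t1.png

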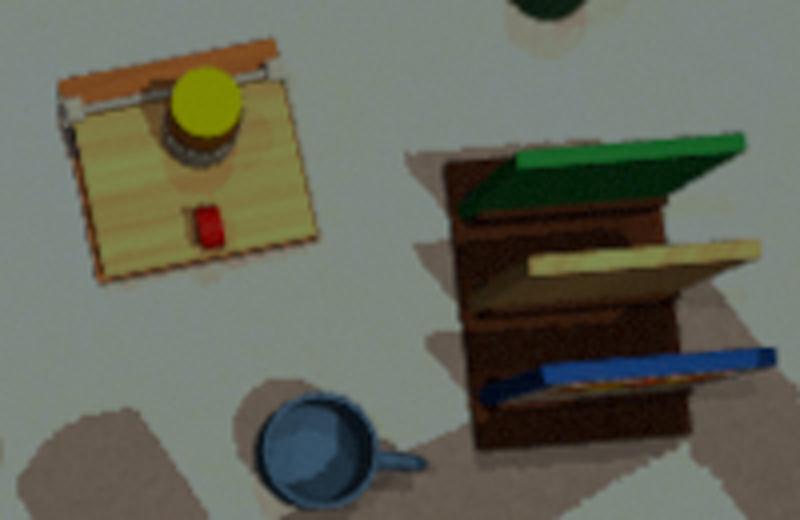

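View pics/t2.png

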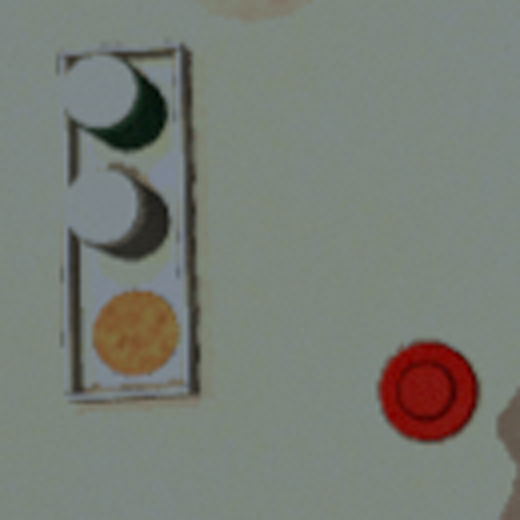

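View pics/s1.png

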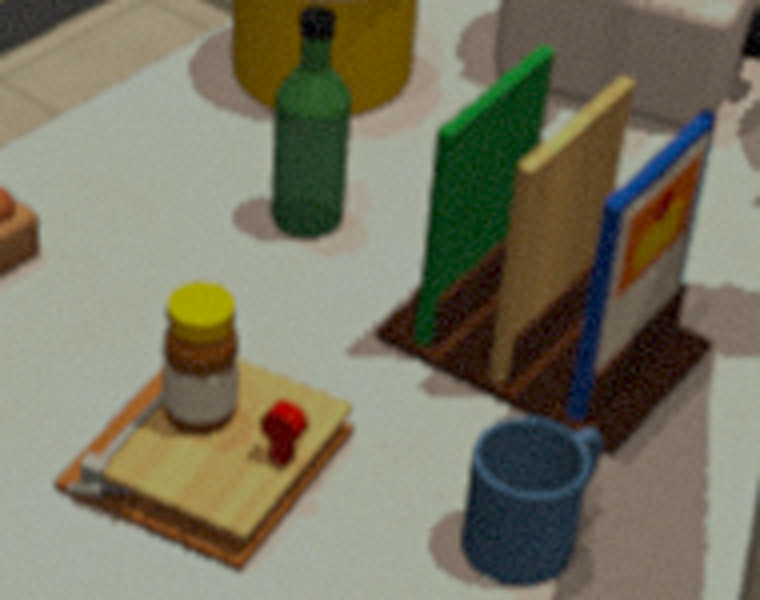

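```bash
cat >> h.py <<'E'
def blobs(im,lo,hi,amin=20,box=None):
    h=cv2.cvtColor(im,cv2.COLOR_BGR2HSV); m=cv2.inRange(h,np.array(lo),np.array(hi))
    if box:
        z=np.zeros_like(m); u,v,w,k=box; z[v:v+k,u:u+w]=m[v:v+k,u:u+w]; m=z
    n,l,s,c=cv2.connectedComponentsWithStats(m)
    return [(c[i],s[i],(l==i).astype(np.uint8)) for i in range(1,n) if s[i][4]>=amin]
def rect(m):
    c=max(cv2.findContours(m,0,1)[0],key=cv2.contourArea); return cv2.minAreaRect(c),cv2.boxPoints(cv2.minAreaRect(c))
E
python3 - <<'E'
from h import *
t=cv2.imread("pics/top0.png");s=cv2.imread("pics/side0.png")
np.set_printoptions(precision=4,suppress=True)
def show(n,im,lo,hi,box,z,amin=20):
    for c,st,m in blobs(im,lo,hi,amin,box):
        print(n,c,st,onz(n,c,z)[0]); print('   rect',rect(m)[0]); print(onz(n,rect(m)[1],z)) 
print("lid");show("top",t,(24,180,90),(35,255,255),(250,165,80,80),.134)
show("side",s,(24,180,150),(35,255,255),(270,165,40,30),.134)
print("cork");show("top",t,(8,80,80),(24,255,255),(140,240,50,50),.007)
show("side",s,(8,80,80),(24,255,255),(210,310,50,50),.007)
print("grip");show("top",t,(0,180,80),(8,255,255),(290,205,30,40),.066)
show("side",s,(0,180,60),(8,255,255),(300,190,25,30),.066)
print("blue");show("top",t,(100,150,90),(125,255,255),(370,240,80,40),.202)
print("panel");show("top",t,(18,70,80),(30,160,255),(250,165,90,80),.034,500)
print("orange");show("top",t,(5,120,60),(16,255,255),(250,165,90,30),.01,50)
E
```

```text
lid
top [301.0571 190.0408] [293 182  18  17 245] [ 0.6028 -0.0471  0.134 ]
   rect ((301.5, 190.0), (16.0, 17.0), 90.0)
[[ 0.6238 -0.0261  0.134 ]
 [ 0.6246 -0.0701  0.134 ]
 [ 0.5823 -0.0703  0.134 ]
 [ 0.5815 -0.0266  0.134 ]]
side [289.879  175.4839] [282 171  16  10 124] [ 0.6011 -0.0452  0.134 ]
   rect ((289.5, 175.5), (9.0, 15.0), 90.0)
[[ 0.6291 -0.0439  0.134 ]
 [ 0.6005 -0.072   0.134 ]
 [ 0.575  -0.0449  0.134 ]
 [ 0.603  -0.0174  0.134 ]]
cork
top [163.468  262.7558] [153 253  22  21 344] [0.4182 0.3273 0.007 ]
   rect ((163.25001525878906, 262.7500305175781), (19.798988342285156, 20.50609588623047), 45.0)
[[0.4168 0.3674 0.007 ]
 [0.4579 0.3296 0.007 ]
 [0.4196 0.2883 0.007 ]
 [0.3789 0.3262 0.007 ]]
side [233.5305 330.939 ] [221 321  26  22 426] [0.4167 0.3279 0.007 ]
   rect ((233.50001525878906, 330.5), (21.21320343017578, 22.62741470336914), 45.0)
[[0.4416 0.3527 0.007 ]
 [0.4483 0.2984 0.007 ]
 [0.3937 0.3017 0.007 ]
 [0.3884 0.3545 0.007 ]]
grip
top [302.1833 221.4   ] [299 217   7  10  60] [ 0.532  -0.0544  0.066 ]
   rect ((302.0, 221.5), (9.0, 6.0), 90.0)
[[ 0.
[... 587 characters left out ...]
296 -0.2454  0.202 ]
 [ 0.4425 -0.3712  0.202 ]
 [ 0.4327 -0.3716  0.202 ]
 [ 0.4199 -0.246   0.202 ]]
panel
top [298.2465 209.8721] [ 268  184   62   50 1485] [ 0.5695 -0.045   0.034 ]
   rect ((298.2652893066406, 208.2599639892578), (43.46821212768555, 54.48976516723633), 78.11134338378906)
[[ 0.6171  0.0425  0.034 ]
 [ 0.652  -0.1065  0.034 ]
 [ 0.5316 -0.1314  0.034 ]
 [ 0.4977  0.0153  0.034 ]]
orange
top [290.9112 182.5987] [265 175  54  16 304] [ 0.653  -0.0243  0.01  ]
   rect ((291.74786376953125, 182.76673889160156), (6.699070930480957, 54.50996017456055), 78.92979431152344)
[[ 0.6455  0.0515  0.01  ]
 [ 0.679  -0.1013  0.01  ]
 [ 0.6597 -0.105   0.01  ]
 [ 0.6263  0.0474  0.01  ]]
```

```bash
cat >> h.py <<'E'
np.set_printoptions(precision=4,suppress=True)
def Rd(ang):  # tool down, tool y at world angle ang deg
    a=np.radians(ang); y=np.array([np.cos(a),np.sin(a),0]); z=np.array([0,0,-1.]); x=np.cross(y,z)
    return np.c_[x,y,z]
def go(p,R=None):
    s=r.sense(); R0=s["ee_rot"]; d=R0.T@(np.array(p)-s["tcp_pos"])/.04
    w=np.zeros(3) if R is None else np.degrees(cv2.Rodrigues(R0.T@R)[0][:,0])/5
    print(np.round(np.r_[d,w],3).tolist(), "rows>=",np.ceil(max(np.linalg.norm(d)*40/41.7,np.linalg.norm(w)*5/7.16)))
def st():
    s=r.sense(); print(round(s["time_s"],2),s["tcp_pos"],"F",s["wrist_force"],"w",s["gripper_width"],"j",s["joints"]); print(s["ee_rot"])
E
python3 - <<'E'
from h import *
t=cv2.imread("pics/top0.png");s=cv2.imread("pics/side0.png")
for lo in ((100,120,60),(100,120,75),(100,120,45)):
  for c,stt,m in blobs(t,lo,(125,255,255),20,(370,240,80,40)):
    print(lo,c,stt,onz("top",c,.202)[0]); b=rect(m)[1];print(b.tolist()); print(onz("top",b,.202))
# board top corners side view
print(onz("side",[(240+608/4,100+208/4),(240+706/4,100+116/4)],.202))
print(onz("top",[(386.3,258.7),(443.7,254.2)],.202))
# caddy outer top corners in top crop /4
cp=[(60/4+130,50/4+180),(186/4+130,45/4+180),(70/4+130,395/4+180),(195/4+130,390/4+180)]
print(onz("top",cp,.035))
# panel corners precise crop
pc=[(75/4+250,118/4+165),(287/4+250,80/4+165),(318/4+250,238/4+165),(100/4+250,280/4+165)]
print(onz("top",pc,.034))
go((.4,-.35,.42),Rd(102.7)); go((.602,-.046,.3),Rd(90)); st()
E
```

```text
(100, 120, 60) [413.5931 255.8379] [385 252  59   9 290] [ 0.4321 -0.3111  0.202 ]
[[384.79998779296875, 255.39999389648438], [442.91766357421875, 250.9293975830078], [443.311767578125, 256.05291748046875], [385.194091796875, 260.52349853515625]]
[[ 0.4319 -0.2431  0.202 ]
 [ 0.445  -0.3808  0.202 ]
 [ 0.4329 -0.3812  0.202 ]
 [ 0.4198 -0.2438  0.202 ]]
(100, 120, 75) [412.8916 256.0884] [386 252  55   9 249] [ 0.4315 -0.3094  0.202 ]
[[385.66912841796875, 256.1132507324219], [439.956787109375, 251.49301147460938], [440.35052490234375, 256.1190490722656], [386.0628662109375, 260.7392883300781]]
[[ 0.4302 -0.2451  0.202 ]
 [ 0.4435 -0.3737  0.202 ]
 [ 0.4326 -0.3742  0.202 ]
 [ 0.4193 -0.2458  0.202 ]]
(100, 120, 45) [413.2973 255.8209] [385 252  59   9 296] [ 0.4321 -0.3104  0.202 ]
[[384.7176208496094, 255.32940673828125], [442.9117126464844, 250.85292053222656], [443.3117370605469, 256.05291748046875], [385.1176452636719, 260.5294189453125]]
[[ 0.432  -0.2429  0.202 ]
 [ 0.4452 -0.3808  0.202 ]
 [ 0.4329 -0.3812  0.202 ]
 [ 0.4197 -0.2436  0.202 ]]
[[ 0.4225 -0.239   0.202 ]
 [ 0.4357 -0.3727  0.202 ]]
[[ 0.4241 -0.2465  0.202 ]
 [ 0.4373 -0.3823  0.202 ]]
[[0.611  0.3838 0.035 ]
 [0.6162 0.296  0.035 ]
 [0.3724 0.361  0.035 ]
 [0.3773 0.2767 0.035 ]]
[[ 0.6117  0.0379  0.034 ]
 [ 0.6417 -0.1102  0.034 ]
 [ 0.5299 -0.1317  0.034 ]
 [ 0.498   0.0183  0.034 ]]
[-6.324, 3.937, -5.576, 0.022, -0.002, 1.535] rows>= 9.0
[-13.704, 9.297, -2.566, 0.022, -0.005, 4.075] rows>= 17.0
0.1 [ 0.2175 -0.5853  0.1967] F [0.4028 0.0953 0.4028] w 1.0012441420539733 j [-54.797   22.0881   0.389   -0.0261 -68.4114 -14.8168]
[[-0.9374 -0.3482 -0.0008]
 [-0.3482  0.9374  0.0018]
 [ 0.0001  0.002  -1.    ]]
```

```bash
python3 - <<'E'
from h import *
go((.4,-.35,.42),Rd(102.7)); go((.602,-.046,.22),Rd(95));
E
```

```text
[-6.324, 3.937, -5.576, 0.022, -0.002, 1.535] rows>= 9.0
[-13.705, 9.293, -0.566, 0.022, -0.004, 3.075] rows>= 16.0
```

Call:
move_arm(motion=[-3.2,2,-5.6,0,0,1.5,-1,-3.2,2,-5.6,0,0,1.5,-1,-3.2,2,-5.6,0,0,1.5,-1,-6.3,3.9,-5.6,0,0,1.5,-1,-6.3,3.9,-5.6,0,0,1.5,-1,-6.3,3.9,-5.6,0,0,1.5,-1,-6.3,3.9,-5.6,0,0,1.5,-1,-6.3,3.9,-5.6,0,0,1.5,-1,-13.7,9.3,-0.57,0,0,3.08,-1,-13.7,9.3,-0.57,0,0,3.08,-1,-13.7,9.3,-0.57,0,0,3.08,-1,-13.7,9.3,-0.57,0,0,3.08,-1,-13.7,9.3,-0.57,0,0,3.08,-1,-13.7,9.3,-0.57,0,0,3.08,-1,-13.7,9.3,-0.57,0,0,3.08,-1,-13.7,9.3,-0.57,0,0,3.08,-1,-13.7,9.3,-0.57,0,0,3.08,-1,-13.7,9.3,-0.57,0,0,3.08,-1,-13.7,9.3,-0.57,0,0,3.08,-1,-13.7,9.3,-0.57,0,0,3.08,-1])

```text
time_s: 1.77
tcp_pos: [0.6022, -0.0414, 0.2151]
ee_rot: [[-0.996, -0.091, -0.008], [-0.091, 0.996, 0.002], [0.007, 0.003, -1.0]]
wrist_force: [1.0, -2.2, -1.0]
gripper_width: 1.0
```

```bash
python3 - <<'E'
from h import *
st();go((.602,-.046,.090),Rd(95));go((.602,-.046,.084),Rd(95))
E
```

```text
1.77 [ 0.6022 -0.0414  0.2151] F [ 1.0081 -2.191  -1.0159] w 0.9997089112916157 j [ 11.2907  19.5663  -0.6572  -0.2294 -70.1751 -95.9934]
[[-0.9958 -0.0909 -0.0076]
 [-0.091   0.9959  0.0023]
 [ 0.0073  0.003  -1.    ]]
[-0.007, -0.122, 3.128, 0.034, -0.084, 0.044] rows>= 4.0
[-0.008, -0.123, 3.278, 0.034, -0.084, 0.044] rows>= 4.0
```

Call:
move_arm(motion=[0,-0.12,3.0,0,-0.1,0,-1,0,-0.12,3.0,0,-0.1,0,-1,0,-0.12,3.0,0,-0.1,0,-1,0,-0.12,3.25,0,-0.1,0,-1,0,-0.12,3.25,0,-0.1,0,-1,0,-0.12,3.25,0,-0.1,0,-1,0,-0.12,3.25,0,-0.1,0,1,0,-0.12,3.25,0,-0.1,0,1,0,-0.12,3.25,0,-0.1,0,1,0,-0.12,3.25,0,-0.1,0,1,0,-0.12,3.25,0,-0.1,0,1,0,-0.12,3.25,0,-0.1,0,1,0,-0.12,3.25,0,-0.1,0,1])

```text
time_s: 2.85
tcp_pos: [0.6017, -0.046, 0.0853]
ee_rot: [[-0.996, -0.091, 0.001], [-0.091, 0.996, 0.003], [-0.002, 0.003, -1.0]]
wrist_force: [-0.5, -0.4, 0.0]
gripper_width: 0.554
```

```bash
python3 - <<'E'
from h import *
st();
for n in ("side","top"): cv2.imwrite(f"pics/{n}1.png",imaging.capture(n))
p=r.sense()["tcp_pos"]
go(p+[0,0,.11]); go((.4175,.3275,.2),Rd(95)); go((.4175,.3275,.2-.14),Rd(95))
E
```

```text
2.85 [ 0.6017 -0.046   0.0853] F [-0.4992 -0.4315  0.0499] w 0.5536690536974235 j [ 10.8959  25.6185 -11.2116  -0.1993 -53.0581 -95.5596]
[[-0.9959 -0.0909  0.0014]
 [-0.0909  0.9959  0.0031]
 [-0.0017  0.003  -1.    ]]
[-0.004, 0.008, -2.75, 0.0, 0.0, 0.0] rows>= 3.0
[3.733, 9.727, -2.848, 0.031, 0.018, 0.045] rows>= 11.0
[3.739, 9.718, 0.652, 0.031, 0.018, 0.045] rows>= 11.0
```

View pics/side1.png

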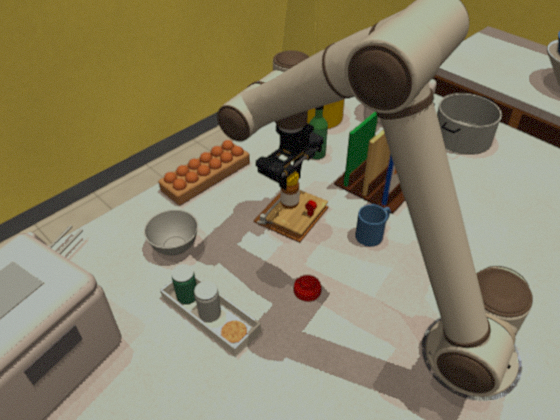

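Call:
move_arm(motion=[0,0,-1.0,0,0,0,1,0,0,-2.0,0,0,0,1,0,0,-2.85,0,0,0,1,0.6,1.5,-2.85,0,0,0,1,1.0,2.5,-2.85,0,0,0,1,1.35,3.5,-2.85,0,0,0,1,1.75,4.5,-2.85,0,0,0,1,2.1,5.5,-2.85,0,0,0,1,2.5,6.5,-2.85,0,0,0,1,2.9,7.5,-2.85,0,0,0,1,3.25,8.5,-2.85,0,0,0,1,3.6,9.3,-2.85,0,0,0,1,3.73,9.73,-2.85,0,0,0,1,3.73,9.73,-2.85,0,0,0,1,3.73,9.73,-2.85,0,0,0,1,3.73,9.73,-2.85,0,0,0,1])

```text
time_s: 4.28
tcp_pos: [0.4169, 0.3273, 0.1992]
ee_rot: [[-0.996, -0.092, -0.0], [-0.092, 0.996, 0.001], [0.0, 0.001, -1.0]]
wrist_force: [0.4, -1.0, -3.0]
gripper_width: 0.525
```

```bash
python3 - <<'E'
from h import *
st();
im=imaging.capture("top"); cv2.imwrite(f"pics/top2.png",im); crop(im,100,170,200,150,4,"pics/t3.png")
im=imaging.capture("side"); cv2.imwrite(f"pics/side2.png",im); crop(im,130,190,180,150,4,"pics/s3.png")
go((.4175,.3275,.2-.14),Rd(95))
E
```

```text
4.28 [0.4169 0.3273 0.1992] F [ 0.4313 -0.9506 -3.0035] w 0.5249604790640895 j [  55.646    12.6985  -12.7027   -0.0561  -64.5467 -140.3602]
[[-0.9958 -0.0917 -0.0002]
 [-0.0917  0.9958  0.0012]
 [ 0.0001  0.0013 -1.    ]]
[0.006, 0.021, 3.491, 0.021, 0.008, 0.029] rows>= 4.0
```

View pics/s3.png

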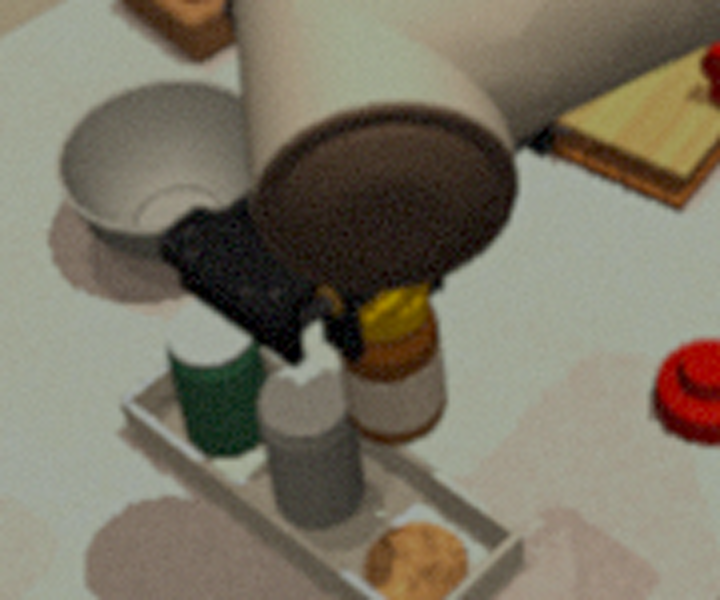

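```bash
python3 - <<'E'
from h import *
a=np.linspace(0,2*np.pi,60)
for z in (.148,.138,.158):
  P=np.c_[.4169+.026*np.cos(a),.3273+.026*np.sin(a),0*a+z]
  q=(proj("side",P)-[130,190])*4; print(z,q.max(0),q.min(0))
im=cv2.imread("pics/side2.png")
h=cv2.cvtColor(im,cv2.COLOR_BGR2HSV); m=cv2.inRange(h,np.array((5,90,40)),np.array((22,255,255)))
for u in range(220,240,3): print(u,[v for v in range(250,312) if m[v,u]])
E
```

```text
0.148 [446.3257 451.1643] [345.4546 370.2614]
0.138 [447.4312 462.887 ] [347.2242 382.1151]
0.158 [445.2062 439.2805] [343.6628 358.2515]
220 [266, 267, 268, 271, 272, 273, 274, 279, 280, 281, 282, 283, 284, 296, 297, 298, 299]
223 [263, 265, 272, 273, 274, 275, 276, 277, 278, 279, 280, 281, 282, 283, 284, 285, 297, 298, 299, 300]
226 [251, 268, 269, 270, 272, 274, 275, 276, 277, 278, 279, 280, 281, 282, 283, 284, 285, 298, 299, 300]
229 [261, 266, 267, 270, 273, 274, 275, 276, 277, 278, 279, 280, 281, 282, 283, 284, 285, 298, 299, 300, 301]
232 [260, 261, 264, 266, 270, 272, 273, 274, 275, 276, 277, 278, 279, 280, 281, 282, 283, 298, 299]
235 [252, 253, 260, 261, 263, 266, 267, 268, 269, 270, 271, 272, 273, 274, 275, 276, 277, 278, 279, 280, 281, 296, 297, 298]
238 [252, 268, 269, 270, 271, 272, 273, 274, 275, 276, 277, 278, 294, 295]
```

Call:
move_arm(motion=[0,0,0.8,0,0,0,1,0,0,1.6,0,0,0,1,0,0,2.4,0,0,0,1,0,0,3.1,0,0,0,1,0,0,3.3,0,0,0,1,0,0,3.4,0,0,0,1,0,0,3.5,0,0,0,1,0,0,3.5,0,0,0,1])

```text
time_s: 5.05
tcp_pos: [0.4187, 0.3271, 0.0606]
ee_rot: [[-0.996, -0.089, 0.002], [-0.089, 0.996, 0.003], [-0.002, 0.003, -1.0]]
wrist_force: [-0.3, 0.8, -2.2]
gripper_width: 0.527
```

```bash
python3 - <<'E'
from h import *
st();
im=imaging.capture("side"); cv2.imwrite(f"pics/side4.png",im); crop(im,130,190,180,150,4,"pics/s4.png")
E
```

```text
5.05 [0.4187 0.3271 0.0606] F [-0.3476  0.7788 -2.1622] w 0.527368214455214 j [  55.4858   21.2055  -23.2197   -0.031   -45.3534 -140.3536]
[[-0.996  -0.0891  0.0019]
 [-0.0891  0.996   0.0034]
 [-0.0022  0.0032 -1.    ]]
```

View pics/s4.png

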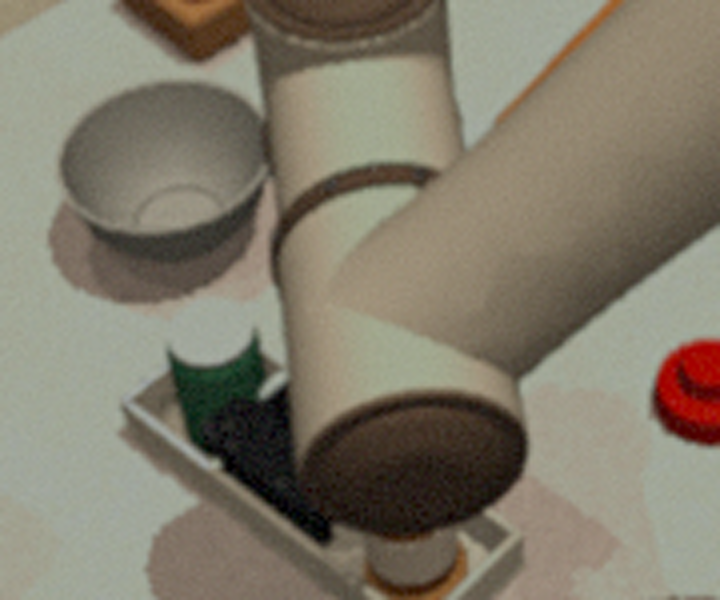

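Call:
move_arm(motion=[0,0,0.03,0,0,0,1,0,0,0.06,0,0,0,1,0,0,0.08,0,0,0,1])

```text
time_s: 5.35
tcp_pos: [0.4191, 0.3279, 0.0587]
ee_rot: [[-0.996, -0.089, 0.003], [-0.089, 0.996, 0.006], [-0.004, 0.005, -1.0]]
wrist_force: [-0.8, -0.5, -1.7]
gripper_width: 0.529
```

Call:
move_arm(motion=[-0.0,0,0.04,0,0,0,1,0,0,0.07,0,0,0,1,0,0,0.1,0,0,0,1])

```text
time_s: 5.6
tcp_pos: [0.4206, 0.3283, 0.0581]
ee_rot: [[-0.996, -0.092, 0.007], [-0.092, 0.996, 0.006], [-0.007, 0.005, -1.0]]
wrist_force: [-3.5, -5.5, 22.1]
gripper_width: 0.526
```

Call:
move_arm(motion=[0.06,0,-0.02,0,0,0,1,0.06,0,-0.02,0,0,0,1,0.06,0,0,0,0,0,0.3,0.06,0,0,0,0,0,-0.3,0.06,0,0,0,0,0,-1,0.06,0,0,0,0,0,-1,0.06,0,0,0,0,0,-1])

```text
time_s: 6.18
tcp_pos: [0.4182, 0.3281, 0.0579]
ee_rot: [[-0.996, -0.092, 0.007], [-0.092, 0.996, 0.006], [-0.007, 0.005, -1.0]]
wrist_force: [0.7, -0.2, -0.7]
gripper_width: 0.751
```

```bash
python3 - <<'E'
from h import *
st();p=r.sense()["tcp_pos"];
go(p+[0,0,.14]); go((.5305,-.0551,.2),Rd(102.7)); go((.5305,-.0551,.047),Rd(102.7))
E
```

```text
6.18 [0.4182 0.3281 0.0579] F [ 0.7491 -0.1896 -0.695 ] w 0.7506103176654915 j [  55.6997   21.2897  -23.6694    0.1911  -44.5573 -140.5708]
[[-0.9958 -0.0918  0.0067]
 [-0.0917  0.9958  0.0057]
 [-0.0072  0.005  -1.    ]]
[-0.025, 0.018, -3.5, 0.0, 0.0, 0.0] rows>= 4.0
[-1.942, -9.78, -3.587, 0.052, 0.086, -1.487] rows>= 11.0
[-1.914, -9.799, 0.238, 0.052, 0.086, -1.487] rows>= 10.0
```

Call:
move_arm(motion=[0,0,0,0,0,0,-1,0,0,0,0,0,0,-1,0,0,0,0,0,0,-1,0,0,-1.0,0,0,0,-1,0,0,-2.0,0,0,0,-1,0,0,-3.0,0,0,0,-1,0,0,-3.6,0,0,0,-1,-1.94,-9.78,-3.6,0,0,-1.49,-1,-1.94,-9.78,-3.6,0,0,-1.49,-1,-1.94,-9.78,-3.6,0,0,-1.49,-1,-1.94,-9.78,-3.6,0,0,-1.49,-1,-1.94,-9.78,-3.6,0,0,-1.49,-1,-1.94,-9.78,-3.6,0,0,-1.49,-1,-1.94,-9.78,-3.6,0,0,-1.49,-1,-1.94,-9.78,-3.6,0,0,-1.49,-1,-1.94,-9.78,-3.6,0,0,-1.49,-1,-1.94,-9.78,-3.6,0,0,-1.49,-1,-1.94,-9.78,-3.6,0,0,-1.49,-1,-1.94,-9.78,-3.6,0,0,-1.49,-1])

```text
time_s: 7.77
tcp_pos: [0.5303, -0.0565, 0.2001]
ee_rot: [[-0.976, -0.217, 0.006], [-0.217, 0.976, 0.006], [-0.007, 0.004, -1.0]]
wrist_force: [-0.2, 0.5, -0.4]
gripper_width: 1.002
```

```bash
python3 - <<'E'
from h import *
st();
go((.5305,-.0551,.047),Rd(102.7))
im=imaging.capture("top"); cv2.imwrite(f"pics/top5.png",im); crop(im,130,150,200,150,4,"pics/t5.png")
im=imaging.capture("side"); cv2.imwrite(f"pics/side5.png",im); crop(im,150,150,200,150,4,"pics/s5.png")
for n,b in (("top",(140,225,50,55)),("side",(190,270,90,80))):
  for c,s,m in blobs(cv2.imread(f"pics/{n}5.png"),(24,150,90),(35,255,255),20,b): print(n,c,s[4],onz(n,c,.107)[0])
E
```

```text
7.77 [ 0.5303 -0.0565  0.2001] F [-0.2159  0.548  -0.3578] w 1.0024068345882833 j [ 11.1937  12.8344 -12.3112  -0.2826 -64.4596 -88.5421]
[[-0.9762 -0.217   0.0059]
 [-0.2169  0.9762  0.0057]
 [-0.007   0.0043 -1.    ]]
[0.015, 0.016, 3.827, 0.049, 0.08, -0.034] rows>= 4.0
top [154.5101 259.251 ] 247 [0.42   0.3266 0.107 ]
side [229.2801 305.101 ] 307 [0.4172 0.3303 0.107 ]
```

View pics/t5.png

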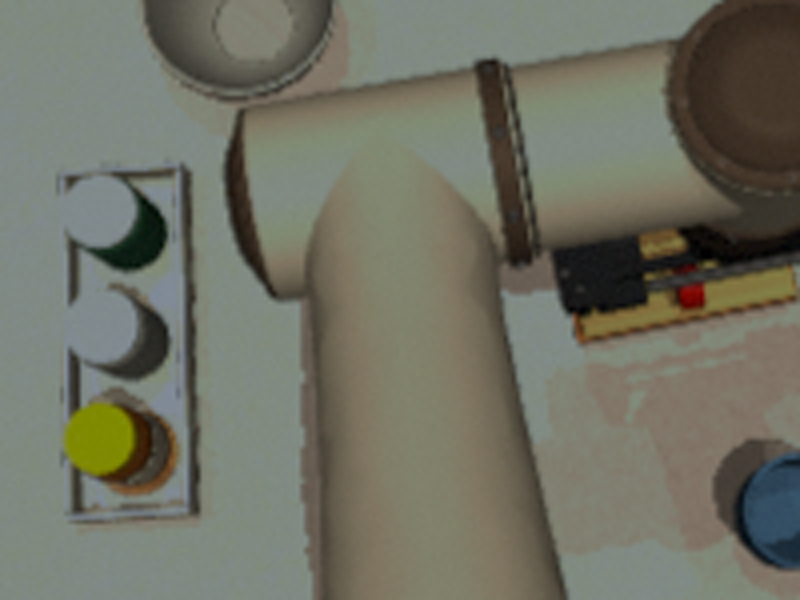

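View pics/s5.png

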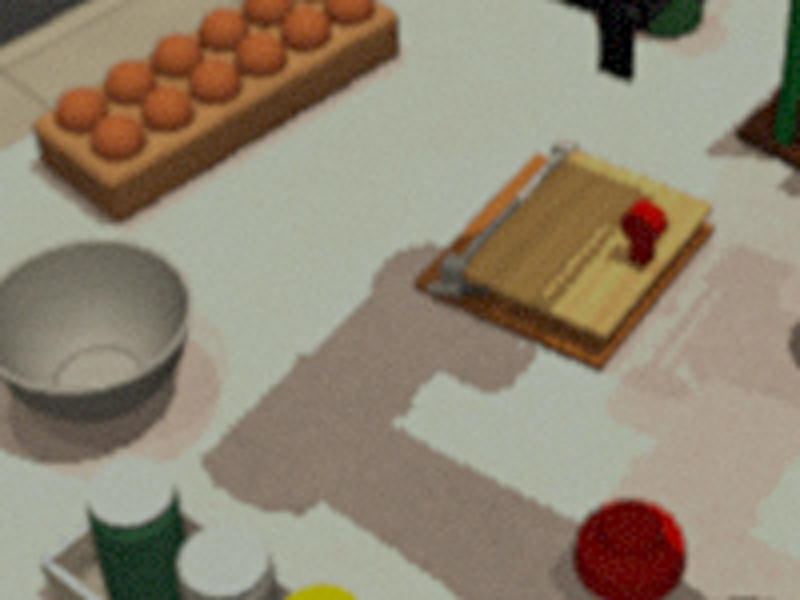

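Call:
move_arm(motion=[0,0,1,0,0.08,0,-1,0,0,2,0,0.08,0,-1,0,0,3,0,0.08,0,-1,0,0,3.6,0,0.08,0,-1,0,0,3.83,0,0.08,0,-1,0,0,3.83,0,0.08,0,-1,0,0,3.83,0,0.08,0,1,0,0,3.83,0,0.08,0,1,0,0,3.83,0,0.08,0,1,0,0,3.83,0,0.08,0,1,0,0,3.83,0,0.08,0,1,0,0,3.83,0,0.08,0,1,0,0,3.83,0,0.08,0,1,0,0,3.83,0,0.08,0,1,0,0,3.83,0,0.08,0,1,0,0,3.83,0,0.08,0,1])

```text
time_s: 9.2
tcp_pos: [0.5311, -0.0539, 0.0472]
ee_rot: [[-0.975, -0.22, -0.001], [-0.22, 0.975, 0.004], [-0.0, 0.004, -1.0]]
wrist_force: [0.2, -0.2, -0.4]
gripper_width: 0.329
```

```bash
python3 - <<'E'
from h import *
st()
im=imaging.capture("side"); cv2.imwrite(f"pics/side6.png",im); crop(im,220,120,150,120,5,"pics/s6.png")
s=r.sense();R0=s["ee_rot"];p0=s["tcp_pos"]
xs=np.array([np.cos(np.radians(12.7)),np.sin(np.radians(12.7)),0])
for f in np.r_[0:1.95:.1]:
  g=lambda f:(-.105*np.cos(f)+.036*np.sin(f))*xs+np.array([0,0,.105*np.sin(f)+.036*np.cos(f)])
  print(round(f,2),(R0.T@(g(f)-g(0))/.04).round(2))
E
```

```text
9.2 [ 0.5311 -0.0539  0.0472] F [ 0.1619 -0.2114 -0.4038] w 0.3285627099527971 j [ 11.461   22.583  -23.3292  -0.3575 -44.0707 -88.4921]
[[-0.9755 -0.2201 -0.0006]
 [-0.2201  0.9755  0.0043]
 [-0.0004  0.0043 -1.    ]]
0.0 [0. 0. 0.]
0.1 [-0.1   0.   -0.26]
0.2 [-0.23  0.   -0.5 ]
0.3 [-0.38  0.   -0.74]
0.4 [-0.56  0.   -0.95]
0.5 [-0.75  0.   -1.15]
0.6 [-0.97  0.01 -1.32]
0.7 [-1.2   0.01 -1.48]
0.8 [-1.44  0.01 -1.61]
0.9 [-1.7   0.01 -1.72]
1.0 [-1.96  0.01 -1.79]
1.1 [-2.24  0.01 -1.85]
1.2 [-2.51  0.01 -1.87]
1.3 [-2.79  0.01 -1.87]
1.4 [-3.07  0.01 -1.84]
1.5 [-3.34  0.01 -1.78]
1.6 [-3.6   0.01 -1.7 ]
1.7 [-3.86  0.01 -1.59]
1.8 [-4.1   0.01 -1.45]
1.9 [-4.33  0.   -1.29]
```

View pics/s6.png

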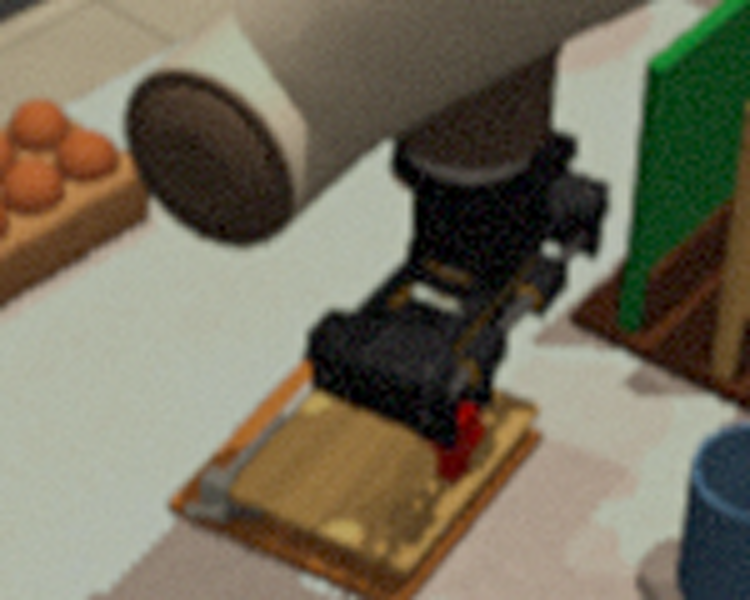

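Call:
move_arm(motion=[0,0,0,0,0,0,1,0,0,0,0,0,0,1,0,0,0,0,0,0,1,0,0,0,0,0,0,1,0,0,0,0,0,0,1,0,0,0,0,0,0,1])

```text
time_s: 9.75
tcp_pos: [0.531, -0.0535, 0.047]
ee_rot: [[-0.975, -0.22, -0.001], [-0.22, 0.975, 0.005], [-0.0, 0.005, -1.0]]
wrist_force: [-1.4, 4.6, 0.3]
gripper_width: 0.178
```

Call:
move_arm(motion=[-0.1,0,-0.26,0,0,0,1,-0.23,0,-0.5,0,0,0,1,-0.38,0,-0.74,0,0,0,1,-0.56,0,-0.95,0,0,0,1,-0.56,0,-0.95,0,0,0,1])

```text
time_s: 10.17
tcp_pos: [0.5541, -0.0483, 0.0845]
ee_rot: [[-0.976, -0.22, 0.0], [-0.22, 0.976, 0.005], [-0.002, 0.005, -1.0]]
wrist_force: [2.4, 1.4, -10.6]
gripper_width: 0.18
```

```bash
python3 - <<'E'
from h import *
st(); print(r.sense()["moment"])
im=imaging.capture("side"); cv2.imwrite(f"pics/side7.png",im); crop(im,220,120,150,120,5,"pics/s7.png")
E
```

```text
10.17 [ 0.5541 -0.0483  0.0845] F [  2.3715   1.3527 -10.638 ] w 0.18036766798796072 j [ 11.5286  21.664  -17.94    -0.3886 -50.3142 -88.5847]
[[-0.9755 -0.2198  0.0004]
 [-0.2198  0.9755  0.0054]
 [-0.0015  0.0052 -1.    ]]
[ 0.3315 -0.8413 -0.0621]
```

View pics/s7.png

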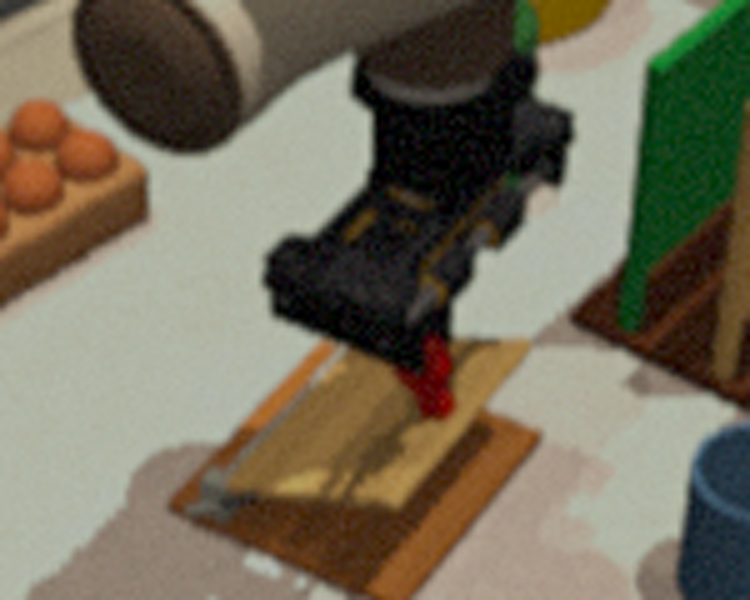

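Call:
move_arm(motion=[-0.18,0,-0.2,0,0,0,1,-0.4,0,-0.37,0,0,0,1,-0.63,0,-0.53,0,0,0,1,-0.87,0,-0.66,0,0,0,1,-1.13,0,-0.77,0,0,0,1,-1.39,0,-0.84,0,0,0,1,-1.67,0,-0.9,0,0,0,1,-1.94,0,-0.92,0,0,0,1,-2.22,0,-0.92,0,0,0,1,-2.22,0,-0.92,0,0,0,1])

```text
time_s: 11.05
tcp_pos: [0.6402, -0.0291, 0.1202]
ee_rot: [[-0.976, -0.22, -0.002], [-0.22, 0.975, 0.005], [0.001, 0.005, -1.0]]
wrist_force: [-1.6, 1.6, 1.0]
gripper_width: 0.178
```

```bash
python3 - <<'E'
from h import *
st(); print(r.sense()["moment"])
im=imaging.capture("side"); cv2.imwrite(f"pics/side8.png",im); crop(im,220,120,150,120,5,"pics/s8.png")
E
```

```text
11.05 [ 0.6402 -0.0291  0.1202] F [-1.6363  1.6227  0.9565] w 0.1777165234867075 j [ 11.6803  27.0494  -3.0225  -0.3352 -59.9913 -88.8062]
[[-0.9755 -0.2199 -0.0021]
 [-0.22    0.9755  0.0047]
 [ 0.001   0.0051 -1.    ]]
[ 0.5959  0.6122 -0.0149]
```

View pics/s8.png

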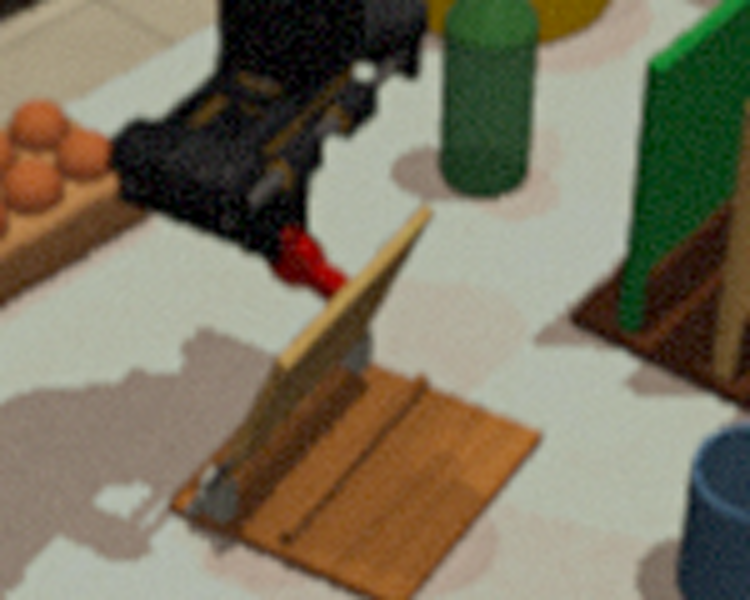

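Call:
move_arm(motion=[-0.28,0,0.03,0,0,0,1,-0.55,0,0.09,0,0,0,1,-0.81,0,0.17,0,0,0,1,-1.07,0,0.28,0,0,0,1,-1.31,0,0.42,0,0,0,1,-1.5,0,0.55,0,0,0,1,-1.5,0,0.55,0,0,0,1,-1.5,0,0.55,0,0,0,-1,-1.5,0,0.55,0,0,0,-1,-1.5,0,0.55,0,0,0,-1,-1.5,0,0.55,0,0,0,-1])

```text
time_s: 12.02
tcp_pos: [0.6971, -0.0166, 0.0973]
ee_rot: [[-0.976, -0.219, -0.004], [-0.219, 0.976, 0.004], [0.003, 0.005, -1.0]]
wrist_force: [0.7, -0.7, -0.5]
gripper_width: 0.392
```

```bash
python3 - <<'E'
from h import *
st(); print(r.sense()["moment"])
p=r.sense()["tcp_pos"];go(p+[0,0,.12])
im=imaging.capture("side"); cv2.imwrite(f"pics/side9.png",im); crop(im,220,120,150,120,5,"pics/s9.png")
E
```

```text
12.02 [ 0.6971 -0.0166  0.0973] F [ 0.7219 -0.6524 -0.4832] w 0.391680093610404 j [ 11.7391  33.3875   4.654   -0.3382 -61.4552 -88.9155]
[[-0.9757 -0.2192 -0.0043]
 [-0.2192  0.9757  0.0044]
 [ 0.0032  0.0052 -1.    ]]
[-0.0279  0.0292  0.0043]
[0.01, 0.016, -3.0, 0.0, 0.0, 0.0] rows>= 3.0
```

View pics/s9.png

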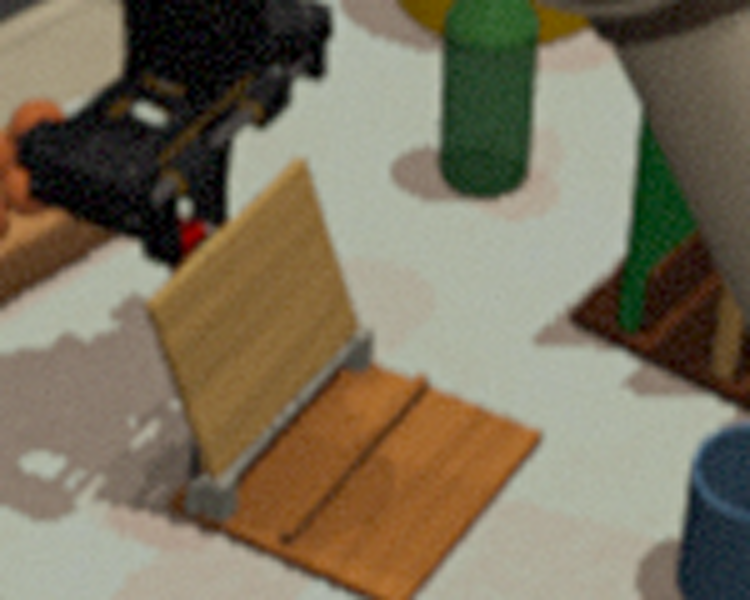

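```bash
python3 - <<'E'
from h import *
p=r.sense()["tcp_pos"];go(p+[0,0,.2]);go((.4325,-.312,.3),Rd(185.4))
E
```

```text
[0.014, 0.026, -5.0, 0.0, 0.0, 0.0] rows>= 5.0
[8.091, -5.729, -5.07, 0.073, 0.016, -16.548] rows>= 12.0
```

Call:
move_arm(motion=[0,0,0,0,0,0,0,0,0,0,0,0,0,0,0,0,-1,0,0,0,0,0,0,-2,0,0,0,0,0,0,-3,0,0,0,0,0,0,-4,0,0,0,0,0,0,-5,0,0,0,0,8.1,-5.73,-5.07,0,0,-16.55,0,8.1,-5.73,-5.07,0,0,-16.55,0,8.1,-5.73,-5.07,0,0,-16.55,0,8.1,-5.73,-5.07,0,0,-16.55,0,8.1,-5.73,-5.07,0,0,-16.55,0,8.1,-5.73,-5.07,0,0,-16.55,0,8.1,-5.73,-5.07,0,0,-16.55,0,8.1,-5.73,-5.07,0,0,-16.55,0,8.1,-5.73,-5.07,0,0,-16.55,0,8.1,-5.73,-5.07,0,0,-16.55,0,8.1,-5.73,-5.07,0,0,-16.55,0,8.1,-5.73,-5.07,0,0,-16.55,0,8.1,-5.73,-5.07,0,0,-16.55,0])

```text
time_s: 13.73
tcp_pos: [0.4314, -0.3126, 0.3002]
ee_rot: [[0.094, -0.996, -0.004], [-0.996, -0.094, 0.004], [-0.005, 0.003, -1.0]]
wrist_force: [0.4, 0.7, -0.0]
gripper_width: 0.501
```

```bash
python3 - <<'E'
from h import *
st();go((.4325,-.312,.167),Rd(185.4))
im=imaging.capture("side"); cv2.imwrite(f"pics/side10.png",im)
im=imaging.capture("top"); cv2.imwrite(f"pics/top10.png",im)
E
```

```text
13.73 [ 0.4314 -0.3126  0.3002] F [ 0.356   0.7442 -0.0309] w 0.5010110733835229 j [-18.5875   9.9     -1.7332  -0.176  -78.6465  24.031 ]
[[ 0.0942 -0.9955 -0.0037]
 [-0.9955 -0.0943  0.0044]
 [-0.0047  0.0032 -1.    ]]
[0.003, -0.04, 3.33, 0.037, 0.054, 0.002] rows>= 4.0
```

View pics/side10.png

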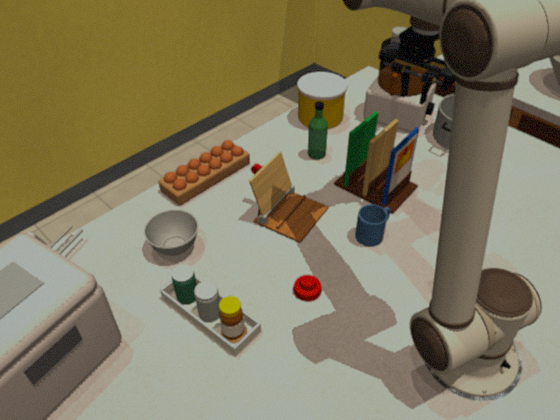

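View pics/top10.png

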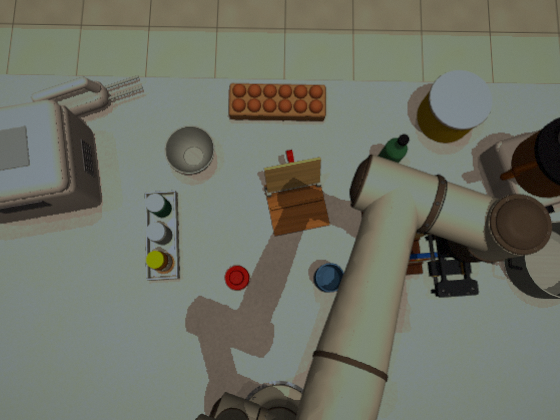

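Call:
move_arm(motion=[0,-0.04,1,0,0,0,0,0,-0.04,2,0,0,0,0,0,-0.04,2.8,0,0,0,0,0,-0.04,3.2,0,0,0,0,0,-0.04,3.33,0,0,0,0,0,-0.04,3.33,0,0,0,0])

```text
time_s: 14.33
tcp_pos: [0.4327, -0.3108, 0.1656]
ee_rot: [[0.091, -0.996, -0.007], [-0.996, -0.092, 0.005], [-0.006, 0.006, -1.0]]
wrist_force: [0.4, 0.8, -0.7]
gripper_width: 0.499
```

```bash
python3 - <<'E'
from h import *
st()
im=imaging.capture("side"); cv2.imwrite(f"pics/side11.png",im); crop(im,320,80,150,120,5,"pics/s11.png")
im=imaging.capture("top"); cv2.imwrite(f"pics/top11.png",im); crop(im,360,180,150,120,5,"pics/t11.png")
E
```

```text
14.33 [ 0.4327 -0.3108  0.1656] F [ 0.4435  0.8429 -0.6909] w 0.4994369374298493 j [-18.347   14.8942 -14.8222  -0.1887 -60.7555  23.6906]
[[ 0.0915 -0.9958 -0.0069]
 [-0.9958 -0.0915  0.0053]
 [-0.0059  0.0064 -1.    ]]
```

View pics/s11.png

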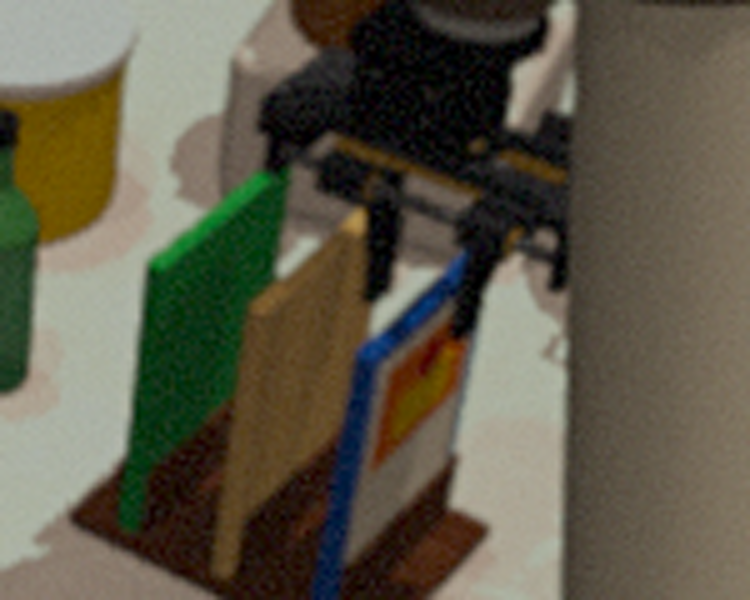

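View pics/t11.png

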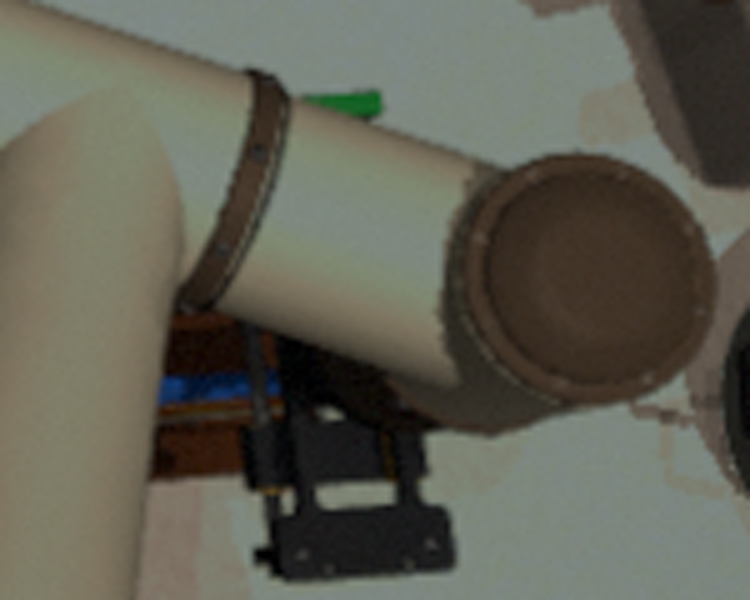

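Fingers straddle the blue board at its mid-width and clear the wooden board. Closing.

Call:
move_arm(motion=[0,0,0,0,0,0,1,0,0,0,0,0,0,1,0,0,0,0,0,0,1,0,0,0,0,0,0,1,0,0,0,0,0,0,1,0,0,0,0,0,0,1,0,0,0,0,0,0,1,0,0,0,0,0,0,1,0,0,0,0,0,0,1,0,0,0,0,0,0,1])

```text
time_s: 15.27
tcp_pos: [0.4343, -0.3118, 0.1685]
ee_rot: [[0.092, -0.996, -0.002], [-0.996, -0.092, 0.003], [-0.003, 0.001, -1.0]]
wrist_force: [-0.5, 0.2, 1.2]
gripper_width: 0.131
```

```bash
python3 - <<'E'
from h import *
st(); p=r.sense()["tcp_pos"]; go(p+[0,0,.08]);go(p+[0,0,.24])
E
```

```text
15.27 [ 0.4343 -0.3118  0.1685] F [-0.4513  0.2276  1.217 ] w 0.1306513649022638 j [-18.362   14.746  -14.6031  -0.1393 -60.7899  23.7218]
[[ 0.0922 -0.9957 -0.0016]
 [-0.9957 -0.0922  0.0028]
 [-0.0029  0.0014 -1.    ]]
[-0.006, 0.003, -2.0, 0.0, 0.0, 0.0] rows>= 2.0
[-0.017, 0.008, -6.0, 0.0, 0.0, 0.0] rows>= 6.0
```

Call:
move_arm(motion=[0,0,-0.4,0,0,0,1,0,0,-0.9,0,0,0,1,0,0,-1.5,0,0,0,1,0,0,-2.3,0,0,0,1,0,0,-3.2,0,0,0,1,0,0,-4.1,0,0,0,1,0,0,-5,0,0,0,1,0,0,-5.9,0,0,0,1,0,0,-5.9,0,0,0,1])

```text
time_s: 16.02
tcp_pos: [0.4366, -0.3143, 0.4121]
ee_rot: [[0.092, -0.996, 0.011], [-0.996, -0.092, -0.005], [0.006, -0.01, -1.0]]
wrist_force: [1.3, -1.4, 0.5]
gripper_width: 0.133
```

```bash
python3 - <<'E'
from h import *
st()
im=imaging.capture("side"); cv2.imwrite(f"pics/side12.png",im)
cam=imaging.capture("top"); cv2.imwrite("pics/top12.png",cam); crop(cam,240,140,120,110,6,"pics/t12.png")
E
```

```text
16.02 [ 0.4366 -0.3143  0.4121] F [ 1.2958 -1.3676  0.5172] w 0.13255623942993486 j [-18.4234   9.023   12.3858   0.0773 -92.6948  23.697 ]
[[ 0.0918 -0.9957  0.0106]
 [-0.9958 -0.0919 -0.005 ]
 [ 0.0059 -0.0101 -0.9999]]
```

View pics/side12.png

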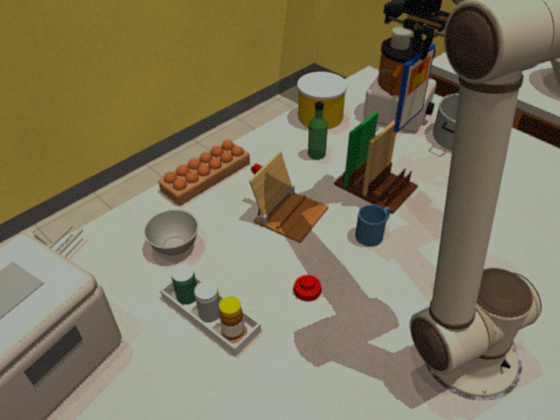

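View pics/t12.png

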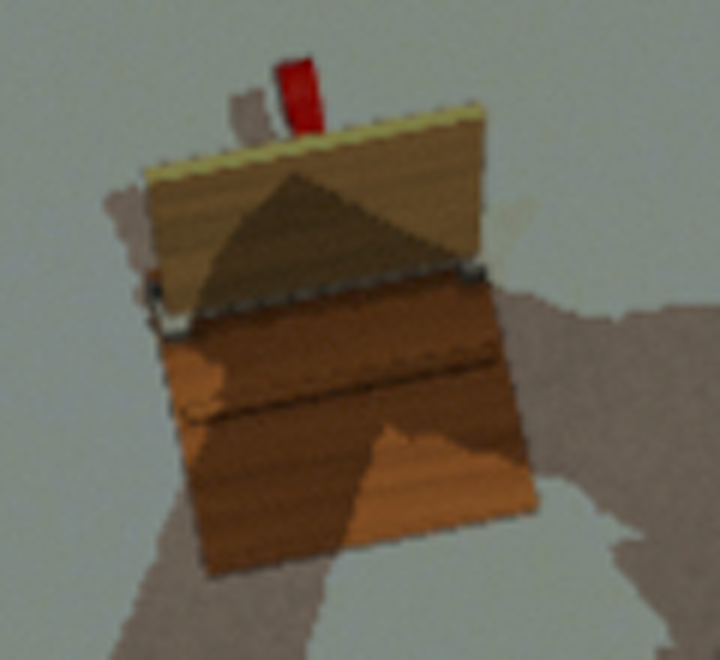

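```bash
python3 - <<'E'
from h import *
f=lambda L:[(a/6+240-.4,b/6+140-.4) for a,b in L]
A=onz("top",f([(207,578),(540,512)]),.010); B=onz("top",f([(148,176),(484,110)]),.1445); L=onz("top",f([(190,418),(497,362)]),.022)
for n,q in (("front",A),("paneltop",B),("lip",L)):
    d=q[0]-q[1]; print(n,q.mean(0),np.degrees(np.arctan2(-d[0],d[1])),np.linalg.norm(d))
th=np.radians(12.7);xs=np.array([np.cos(th),np.sin(th),0]);ys=np.array([-np.sin(th),np.cos(th),0])
O=np.array([.5744,-.0452,0])
for n,q in (("front",A),("paneltop",B),("lip",L)): print(n,[(q.mean(0)-O)@xs,(q.mean(0)-O)@ys])
def Rt(t):
    bz=np.sin(t)*xs+np.array([0,0,np.cos(t)]); bx=np.cos(t)*xs-np.array([0,0,np.sin(t)])
    z=-bz; y=-bx; return np.c_[np.cross(y,z),y,z]
def tcp(t,xr,dz,al=.1565):
    bz=np.sin(t)*xs+np.array([0,0,np.cos(t)]); bx=np.cos(t)*xs-np.array([0,0,np.sin(t)])
    return O+xr*xs+np.array([0,0,.010+dz])-.006*bx+al*bz
print(tcp(.3,.043,.2),tcp(.3,.043,0)); go(tcp(.0,.043,.23),Rt(0));go(tcp(.3,.043,.2),Rt(.3))
go(tcp(.3,.043,.10),Rt(.3))
E
```

```text
front [ 0.5155 -0.0569  0.01  ] 12.328412456933803 0.1592753963770585
paneltop [ 0.6704 -0.0234  0.1445] 12.494623895426688 0.14769051644911163
lip [ 0.5868 -0.0416  0.022 ] 11.544798127426803 0.14645789135165682
front [np.float64(-0.06005141014139831), np.float64(0.0015392098399075109)]
paneltop [np.float64(0.09844857109731235), np.float64(0.0001336687496300253)]
lip [np.float64(0.0128910968811829), np.float64(0.0008165265781549958)]
[ 0.6559 -0.0268  0.3613] [ 0.6559 -0.0268  0.1613]
[-6.446, -4.998, 0.236, -0.015, 0.034, -1.483] rows>= 8.0
[-6.593, -6.15, 1.118, -3.447, 0.256, -1.467] rows>= 9.0
[-6.586, -6.148, 3.618, -3.447, 0.256, -1.467] rows>= 10.0
```

Call:
move_arm(motion=[-0.6,-0.5,0.1,0,0,-0.1,1,-1.4,-1.1,0.15,0,0,-0.3,1,-2.2,-1.7,0.2,0,0,-0.5,1,-3,-2.3,0.2,0,0,-0.7,1,-3.8,-2.9,0.2,0,0,-0.9,1,-4.6,-3.5,0.2,0,0,-1.1,1,-5.3,-4.1,0.2,0,0,-1.3,1,-6,-4.6,0.2,0,0,-1.4,1,-6.45,-5,0.2,0,0,-1.48,1,-6.5,-5.3,0.4,-1,0.1,-1.47,1,-6.55,-5.7,0.7,-2,0.2,-1.47,1,-6.6,-6.0,1,-3,0.25,-1.47,1,-6.6,-6.15,1.12,-3.45,0.26,-1.47,1,-6.6,-6.15,1.12,-3.45,0.26,-1.47,1,-6.6,-6.15,1.12,-3.45,0.26,-1.47,1])

```text
time_s: 17.37
tcp_pos: [0.6564, -0.0261, 0.3562]
ee_rot: [[0.22, -0.929, -0.296], [-0.975, -0.21, -0.066], [-0.001, 0.303, -0.953]]
wrist_force: [-0.5, -0.6, -1.8]
gripper_width: 0.129
```

```bash
cat >> h.py <<'E'
th=np.radians(12.6);xs=np.array([np.cos(th),np.sin(th),0]);ys=np.array([-np.sin(th),np.cos(th),0])
O=np.array([.5744,-.0447,0])
def Rt(t):
    bz=np.sin(t)*xs+np.array([0,0,np.cos(t)]); bx=np.cos(t)*xs-np.array([0,0,np.sin(t)])
    z=-bz; y=-bx; return np.c_[np.cross(y,z),y,z]
def tcp(t,xr,dz,al=.1565):
    bz=np.sin(t)*xs+np.array([0,0,np.cos(t)]); bx=np.cos(t)*xs-np.array([0,0,np.sin(t)])
    return O+xr*xs+np.array([0,0,.010+dz])-.006*bx+al*bz
E
python3 - <<'E'
from h import *
st(); go(tcp(.3,.043,.05),Rt(.3)); go(tcp(.3,.043,.004),Rt(.3))
im=imaging.capture("side"); cv2.imwrite(f"pics/side13.png",im); crop(im,210,60,160,150,4,"pics/s13.png")
cam=imaging.capture("top"); cv2.imwrite("pics/top13.png",cam); crop(cam,230,120,160,140,5,"pics/t13.png")
E
```

```text
17.37 [ 0.6564 -0.0261  0.3562] F [-0.5022 -0.5937 -1.797 ] w 0.12887087837271807 j [  11.9148   34.2348   40.1778    0.2369 -113.5861    0.8824]
[[ 0.2204 -0.9295 -0.2958]
 [-0.9754 -0.2102 -0.0663]
 [-0.0006  0.3031 -0.953 ]]
[0.009, -1.085, 3.456, 0.091, -0.002, 0.027] rows>= 4.0
[0.009, -1.434, 4.552, 0.091, -0.002, 0.027] rows>= 5.0
```

View pics/s13.png

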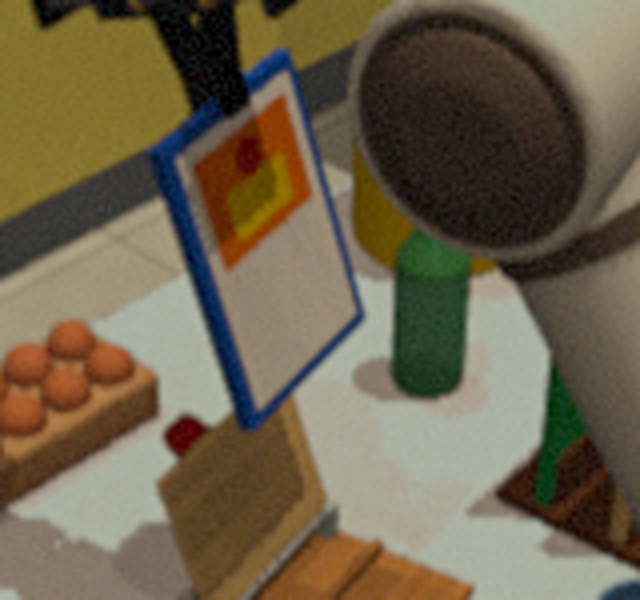

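View pics/t13.png

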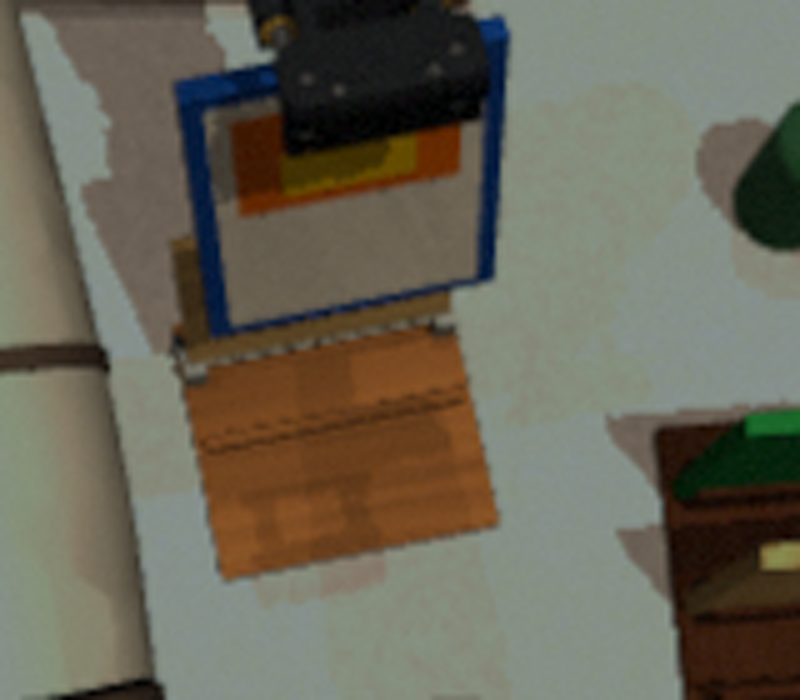

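```bash
python3 - <<'E'
from h import *
q=onz("top",[(213/5+229.6,333/5+119.6),(493/5+229.6,281/5+119.6)],.208)
for p in q: print((p-O)@xs,(p-O)@ys)
P=r.sense()["tcp_pos"]; print((P-O)@ys)
print(tcp(.3,.043,.195),P)
E
```

```text
0.03453257779420447 0.06532036672334794
0.0326328042867179 -0.07304935466928661
-0.000298144469007905
[ 0.6559 -0.0265  0.3563] [ 0.6554 -0.0269  0.3614]
```

```bash
python3 - <<'E'
from h import *
go(tcp(.3,.043,.05)+.004*ys,Rt(.3)); go(tcp(.3,.043,.004)+.004*ys,Rt(.3)); go(tcp(.3,.043,.0)+.004*ys,Rt(.3))
E
```

```text
[-0.11, -1.122, 3.581, -0.001, -0.015, 0.017] rows>= 4.0
[-0.111, -1.462, 4.68, -0.001, -0.015, 0.017] rows>= 5.0
[-0.111, -1.491, 4.776, -0.001, -0.015, 0.017] rows>= 5.0
```

Call:
move_arm(motion=[-0.05,-0.2,0.65,0,0,0,1,-0.1,-0.4,1.3,0,0,0,1,-0.11,-0.6,1.95,0,0,0,1,-0.11,-0.8,2.6,0,0,0,1,-0.11,-1,3.2,0,0,0,1,-0.11,-1.12,3.58,0,0,0,1,-0.11,-1.2,3.85,0,0,0,1,-0.11,-1.28,4.1,0,0,0,1,-0.11,-1.34,4.3,0,0,0,1,-0.11,-1.34,4.3,0,0,0,1])

```text
time_s: 18.3
tcp_pos: [0.6542, -0.0227, 0.1807]
ee_rot: [[0.22, -0.932, -0.289], [-0.976, -0.21, -0.065], [0.0, 0.296, -0.955]]
wrist_force: [-0.5, -0.0, -2.5]
gripper_width: 0.132
```

```bash
python3 - <<'E'
from h import *
st(); go(tcp(.3,.043,.0)+.004*ys,Rt(.3))
im=imaging.capture("side"); cv2.imwrite(f"pics/side14.png",im); crop(im,210,90,160,150,5,"pics/s14.png")
E
```

```text
18.3 [ 0.6542 -0.0227  0.1807] F [-0.5358 -0.0118 -2.536 ] w 0.13191309352676017 j [ 12.2212  35.6326  18.6883   0.1472 -90.2797   0.4415]
[[ 0.2196 -0.9318 -0.2889]
 [-0.9756 -0.2097 -0.0652]
 [ 0.0002  0.2961 -0.9552]]
[0.002, -0.163, 0.458, 0.007, -0.007, 0.016] rows>= 1.0
```

View pics/s14.png

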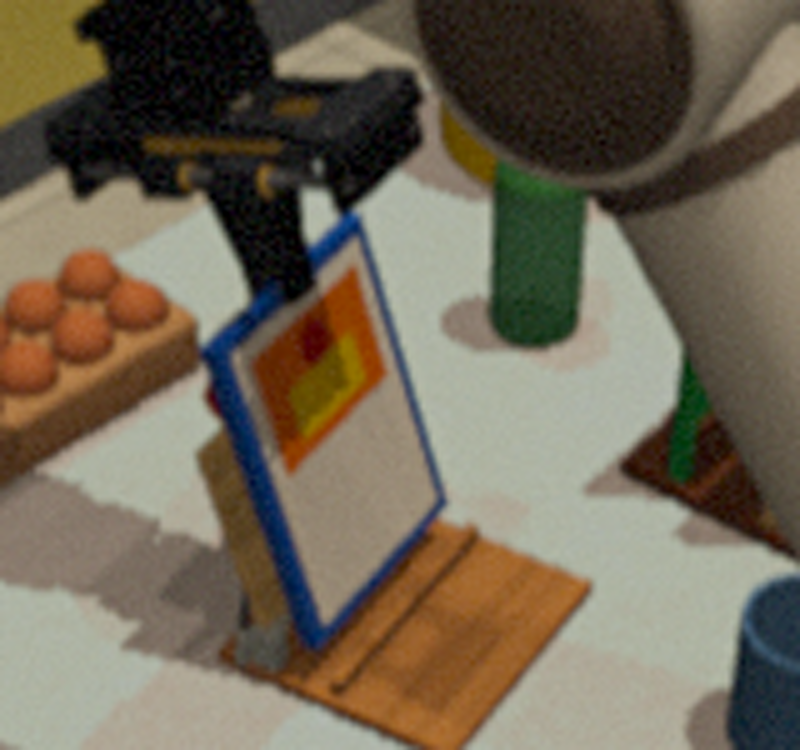

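Good: foot is between lip and panel. Lower gently to contact.

Call:
move_arm(motion=[0,-0.05,0.13,0,0,0,1,0,-0.1,0.25,0,0,0,1,0,-0.13,0.35,0,0,0,1,0,-0.15,0.42,0,0,0,1,0,-0.15,0.42,0,0,0,1])

```text
time_s: 18.77
tcp_pos: [0.6551, -0.0226, 0.1627]
ee_rot: [[0.22, -0.932, -0.289], [-0.976, -0.21, -0.066], [0.001, 0.297, -0.955]]
wrist_force: [-0.5, 0.6, -2.1]
gripper_width: 0.131
```

```bash
python3 - <<'E'
from h import *
st(); go(tcp(.3,.043,-.002)+.004*ys,Rt(.3)); go(tcp(.36,.043,-.0)+.004*ys,Rt(.36))
E
```

```text
18.77 [ 0.6551 -0.0226  0.1627] F [-0.5195  0.6361 -2.0709] w 0.130826515505378 j [ 12.2224  36.3318  17.3816   0.1714 -88.3142   0.4344]
[[ 0.2197 -0.9316 -0.2894]
 [-0.9756 -0.2097 -0.0658]
 [ 0.0006  0.2968 -0.9549]]
[-0.001, -0.025, 0.082, 0.015, -0.012, 0.016] rows>= 1.0
[-0.001, -0.245, 0.032, -0.672, -0.012, 0.015] rows>= 1.0
```

Call:
move_arm(motion=[0,-0.02,0.06,0,0,0,1,0,-0.12,0.06,-0.35,0,0,1,0,-0.25,0.06,-0.67,0,0,1,0,-0.25,0.06,-0.67,0,0,1])

```text
time_s: 19.1
tcp_pos: [0.6654, -0.0209, 0.1574]
ee_rot: [[0.22, -0.913, -0.342], [-0.975, -0.206, -0.08], [0.002, 0.352, -0.936]]
wrist_force: [1.0, -0.9, 1.2]
gripper_width: 0.133
```

```bash
python3 - <<'E'
from h import *
st(); print(r.sense()["moment"])
im=imaging.capture("side"); cv2.imwrite(f"pics/side15.png",im); crop(im,210,90,160,150,5,"pics/s15.png")
E
```

```text
19.1 [ 0.6654 -0.0209  0.1574] F [ 1.0189 -0.9437  1.2468] w 0.13281844887388022 j [ 12.2449  39.6391  21.8618   0.3011 -92.804    0.4254]
[[ 0.2204 -0.9133 -0.3424]
 [-0.9754 -0.2056 -0.0797]
 [ 0.0024  0.3516 -0.9362]]
[ 0.1273 -0.59    0.0155]
```

View pics/s15.png

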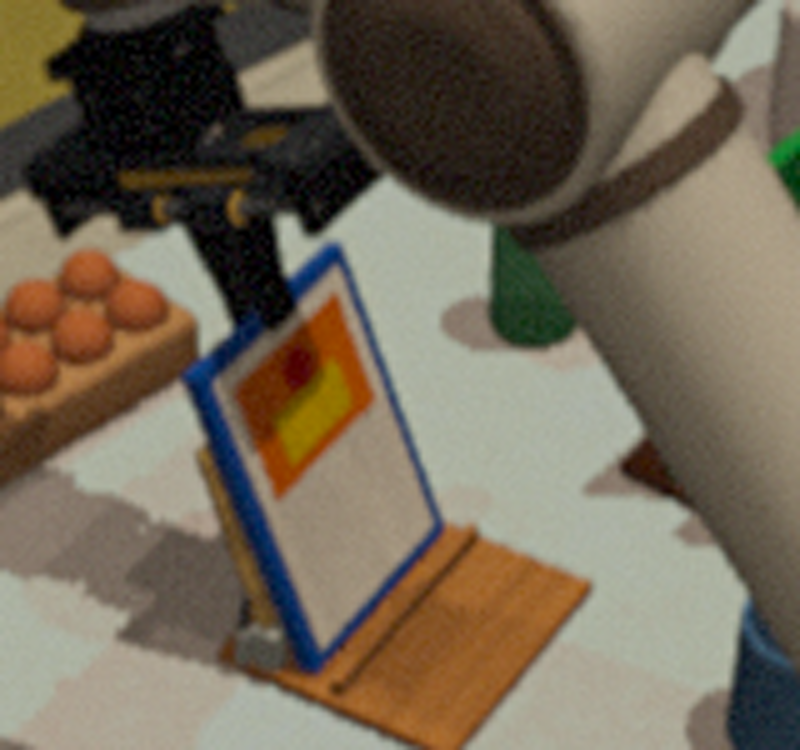

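Call:
move_arm(motion=[0,0,0,0,0,0,0.6,0,0,0,0,0,0,0.5,0,0,0,0,0,0,0.4,0,0,0,0,0,0,0.3,0,0,0,0,0,0,0.3,0,0,0,0,0,0,0.3])

```text
time_s: 19.65
tcp_pos: [0.6646, -0.0209, 0.1579]
ee_rot: [[0.22, -0.914, -0.342], [-0.975, -0.206, -0.079], [0.002, 0.351, -0.936]]
wrist_force: [0.9, 0.1, 0.2]
gripper_width: 0.339
```

```bash
python3 - <<'E'
from h import *
st(); print(r.sense()["moment"])
im=imaging.capture("side"); cv2.imwrite(f"pics/side16.png",im); crop(im,210,90,160,150,5,"pics/s16.png")
E
```

```text
19.65 [ 0.6646 -0.0209  0.1579] F [0.9042 0.1402 0.2475] w 0.3385384215972022 j [ 12.2406  39.529   21.7422   0.2585 -92.7593   0.4231]
[[ 0.2201 -0.9135 -0.342 ]
 [-0.9755 -0.2055 -0.0788]
 [ 0.0017  0.351  -0.9364]]
[ 0.1588 -0.5907  0.0246]
```

View pics/s16.png

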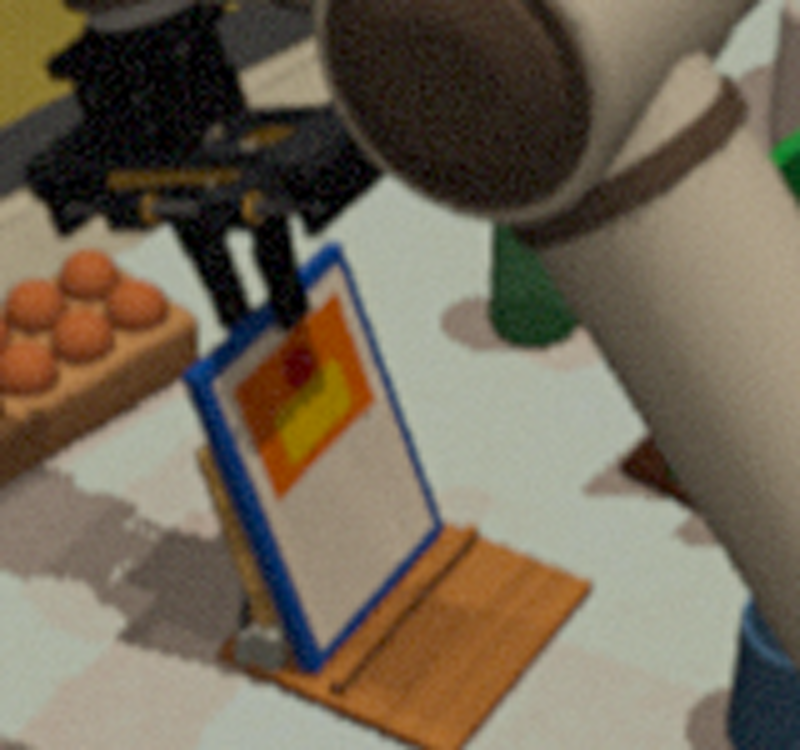

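Call:
move_arm(motion=[0,0,-0.3,0,0,0,0.3,0,0,-0.7,0,0,0,0.3,0,0,-1.2,0,0,0,0.3,0,0,-1.9,0,0,0,0.3,0,0,-2.6,0,0,0,0.3,0,0,-3.3,0,0,0,0.3,0,2,-3.6,0,0,0,0.3,0,4,-3.6,0,0,0,0.3,0,6,-3,0,0,0,0.3,0,6,-3,0,0,0,0.3,0,6,-3,0,0,0,0.3,0,6,-3,0,0,0,0.3])

```text
time_s: 20.7
tcp_pos: [0.4837, -0.0615, 0.3558]
ee_rot: [[0.22, -0.914, -0.341], [-0.975, -0.205, -0.079], [0.002, 0.35, -0.937]]
wrist_force: [0.6, 0.7, 1.1]
gripper_width: 0.348
```

```bash
python3 - <<'E'
from h import *
st()
im=imaging.capture("side"); cv2.imwrite(f"pics/side17.png",im)
cam=imaging.capture("top"); cv2.imwrite("pics/top17.png",cam); crop(cam,240,140,120,100,6,"pics/t17.png")
E
```

```text
20.7 [ 0.4837 -0.0615  0.3558] F [0.5906 0.7357 1.1259] w 0.34766629893545725 j [  12.1152   16.0113   10.7999    0.3285 -105.2625    0.602 ]
[[ 0.22   -0.914  -0.3408]
 [-0.9755 -0.2054 -0.0788]
 [ 0.002   0.3498 -0.9368]]
```

View pics/side17.png

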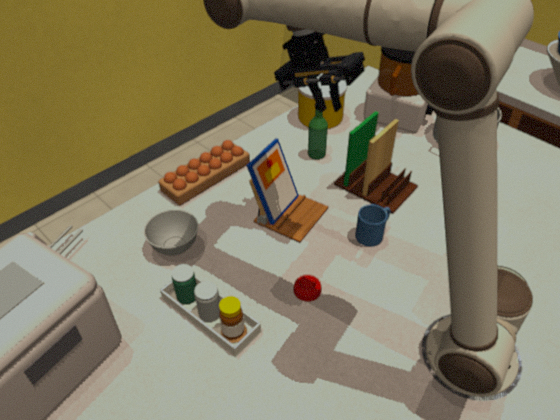

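View pics/top17.png

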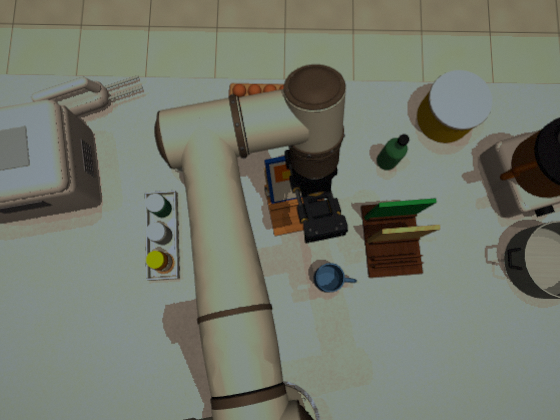

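Call:
move_arm(motion=[1,0,-1,0,0,0,0.3,2,0,-1,0,0,0,0.3,3,1,-1,0,0,0,0.3,4,1,-1,0,0,0,0.3,5,1,-1,0,0,0,0.3,6,1,-1,0,0,0,0.3,6,1,-1,0,0,0,0.3,6,1,-1,0,0,0,0.3])

```text
time_s: 21.47
tcp_pos: [0.5129, -0.3046, 0.408]
ee_rot: [[0.215, -0.916, -0.34], [-0.977, -0.201, -0.076], [0.001, 0.348, -0.937]]
wrist_force: [-0.1, 0.2, -0.5]
gripper_width: 0.347
```

```bash
python3 - <<'E'
from h import *
im=imaging.capture("side"); cv2.imwrite(f"pics/side18.png",im); crop(im,220,110,130,130,4.5,"pics/s18.png")
cam=imaging.capture("top"); cv2.imwrite("pics/top18.png",cam); crop(cam,240,130,120,110,5,"pics/t18.png")
for n,b in (("top",(140,225,50,55)),("side",(190,270,90,80))):
  for c,s,m in blobs(cv2.imread(f"pics/{n}18.png"),(24,150,90),(35,255,255),20,b): print(n,c,s[4],onz(n,c,.107)[0])
E
```

```text
top [154.544 259.224] 250 [0.4201 0.3265 0.107 ]
side [229.2427 305.1748] 309 [0.4171 0.3305 0.107 ]
```

View pics/s18.png

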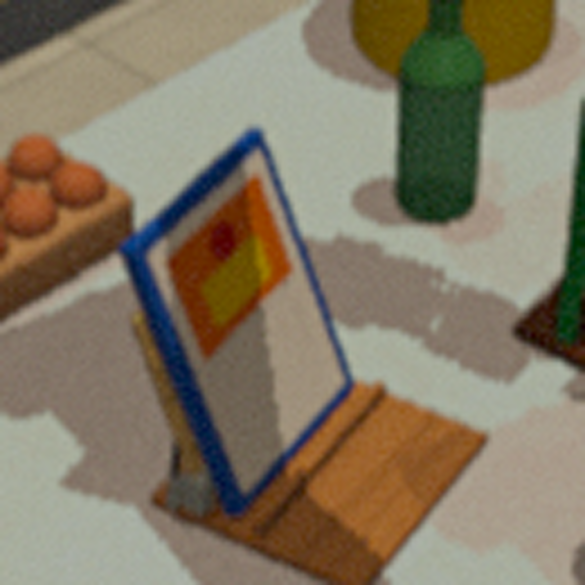

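View pics/t18.png

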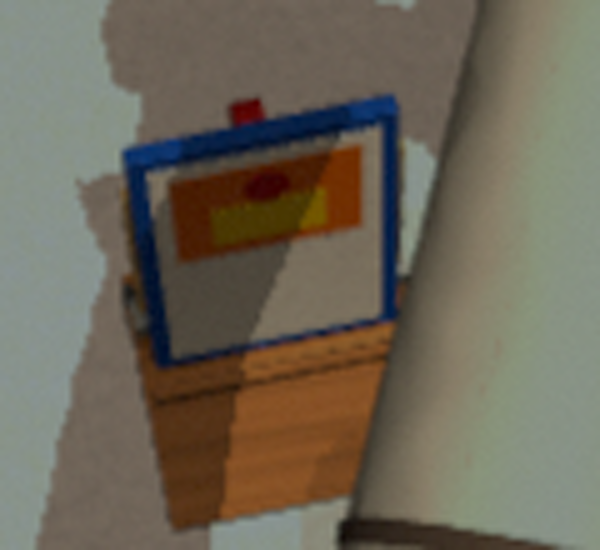

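```bash
python3 - <<'E'
from h import *
# front face corners: TL,TR,BR,BL ; side crop 4.5, top crop 5
s=[(148/4.5+219.6,252/4.5+109.6),(260/4.5+219.6,140/4.5+109.6),(352/4.5+219.6,380/4.5+109.6),(236/4.5+219.6,513/4.5+109.6)]
t=[(128/5+239.6,163/5+129.6),(394/5+239.6,114/5+129.6),(390/5+239.6,318/5+129.6),(163/5+239.6,366/5+129.6)]
q=tri(s,t)
for p in q: print([(p[:3]-O)@xs,(p[:3]-O)@ys,p[2]],"gap",p[3])
u=(q[0,:3]+q[1,:3]-q[2,:3]-q[3,:3])/2; print("h",np.linalg.norm(u),"lean",np.arccos(u[2]/np.linalg.norm(u)))
w=(q[0,:3]-q[1,:3]+q[3,:3]-q[2,:3])/2; print("w",np.linalg.norm(w),"skew",np.degrees(np.arctan2(w@xs,w@ys)))
n=np.cross(w,u);n/=np.linalg.norm(n); m=q[:,:3].mean(0)+.006*n; print("mid",(m-O)@xs,(m-O)@ys,m[2])
E
```

```text
[np.float64(0.0980690205787614), np.float64(0.06745998122337908), np.float64(0.18851852573040828)] gap 0.009611982857401223
[np.float64(0.10319362002185233), np.float64(-0.06693392252227646), np.float64(0.18011981658410425)] gap 0.00016701511434492986
[np.float64(0.03324009144679626), np.float64(-0.06382529617620329), np.float64(0.02132422290972963)] gap 2.2815876135687326e-05
[np.float64(0.035124343162648036), np.float64(0.06751512582259216), np.float64(0.011628662974442872)] gap 0.002777396388726449
h 0.18052469932194268 lean 0.37706472973775346
w 0.13287862276737775 skew -0.6986265220129404
mid 0.07298540999404887 0.0011112218450437625 0.09818975702276861
```

```bash
python3 - <<'E'
from h import *
r.finish_job()
E
```

```text
the job is handed in; nothing more can be done
```

The job is done and handed in at about 21.6 s on the robot's clock. The hand-in reports no verdict, so these are my own camera and state readings.

1. **Jar:** I moved it off the folded stand onto the cork pad. Its lid centre measures about 2–3 mm from the pad centre in both views, and it stands upright. A brief 22 N push showed at set-down, and I eased it before letting go.
2. **Panel:** I pinched the grip and followed its arc to about 1.9 rad, then released it. It looks fully open, and its top edge measured where the 1.9 rad stop puts it.
3. **Recipe board:** I pulled it straight up out of the rack, tilted it, lowered it behind the lip, leaned it on the panel and released it.
   - **Lean and squareness:** it leans 0.38 rad (allowed 0.2–0.65) and is square within 1°.
   - **Position:** its centre in the stand frame is (0.073, 0.001, 0.098) m, inside all three limits.
   - **Picture:** it faces away from the panel.

**Checks that disagreed:** The two views missed each other by about 10 mm at the board's upper-left corner, whose outline is hard to pick out. The other three corners agreed within 3 mm. From the four corners the board came out about 133 x 181 mm against the true 140 x 190. The margins are far larger than those errors.

The bystanders looked unmoved in the last pictures, but I did not measure them. The gripper was well clear of everything at hand-in.

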